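# Probe the module's terminals and snap its cover on

## Task

The battery-powered counter module is open for a check: take the test probe out of its stand and touch its sprung tip gently to the three terminal screws in the module, one after the other from left to right as the robot sees them, resting on each for about half a second without ever driving the tip to its stop, then hang the probe back in the fork of its stand. Refit the module's cover: with its rear raised, hook its front lip into the slot under the module's front bar, then swing it down until the rear catch snaps over it and it lies flat. Leave the oil bottle, screwdriver, ring gauge and plug gauge where they are.

Things in the scene. Friction and masses are not known exactly. Their poses are not given: they have to be found in the camera images.
- module: Grey plastic box without lid, 120 x 84 mm, fixed to the worktop by steel ears. Origin: centre of its underside; x from its front (towards the robot, with the bar) to its rear (with the catch), y to its left, z up. Side walls 30 mm high. Rear corners: two stops at x 55.5 mm, up to z 42 mm. Inside: a black terminal strip along y with three steel screws; behind it a lying battery cell.
- point_1 (a point): Axis of the left terminal screw (module +y side), 24 mm above the module's underside, level with the black barriers that stand 10 mm to either side. The screws are backed out unequally: the top of each head (round, 10 mm wide, slightly domed) is 13 to 23 mm above the module's underside, so 1 to 11 mm below this point. It does not give way.
- point_2 (a point): The same for the middle terminal screw.
- point_3 (a point): The same for the right terminal screw (module -y side).
- slot (a point): Centre of the slot under the module's front bar, 34.5 mm above the module's underside, at module x -58 mm. The bar crosses the whole width at x -60 to -55.5, z 39 to 43.5 mm, on two end posts; the slot below it is 69 mm wide, z 30 to 39 mm, open to the front and rear.
- catch (a joint): Sprung catch in the middle of the module's rear wall, 22 mm wide: 0 rad = upright (rest), positive = bent away to the rear. Its nose has its underside 35 mm above the module's underside and reaches in to x 50 mm; the ramp on top lets the cover's rear edge push it back when pressed down with about 6 to 12 N, then it springs back over the cover.
- probe: Black pen-shaped cordless test probe, 151 mm long, 70 g, loose; hangs upright in the stand. Origin at the point of its tip (tip out), z along it to the blunt end. Handle round, 18 mm thick, from 64 to 144 mm; finger guard disc 30 mm wide from 60 to 64 mm; neck 14 mm thick from 60 to 34 mm, then narrowing to a steel tip 3 mm thick.
- tip (a point): Point of the probe's sprung tip (moves with the tip).
- probe_tip (a joint): How far the probe's tip is pushed in: 0 = out, 0.006 m = at its stop. It begins to yield at 1.5 N and needs 4.5 N at the stop. A touch counts from 1 mm.
- grip (a point): Middle of the probe's handle, 112 mm above its tip: a good place to grip it from above.
- guard (a point): Centre of the underside of the probe's finger guard.
- stand: Probe stand, fixed: dark foot 50 x 60 mm, post, and an aluminium fork 75 mm high, open to the stand's -x side. Origin under the centre of the hung probe; x from the fork's opening to the post, z up. The slot between the prongs is 18 mm wide; the prong ends carry small bumps 3.5 mm high.
- stand_seat (a point): Where the centre of the guard's underside lies when the probe hangs: on top of the fork, 75 mm above the worktop. The post with its foot is behind it (+x of the stand); above the fork all is free, so the probe can be lifted out and lowered in from above.
- cover: Grey cover of the module, 70 g, loose, lying flat, ridge up: plate 108 x 84 x 4 mm. Origin: centre of its underside; x from front to rear, z up. A lip 62 mm wide, 4 mm thick, runs from the front edge in the plate's plane to x -62 mm. Fitted, its origin is 30 mm above the module's, axes parallel: plate on the side walls, lip under the bar, rear edge under the catch.
- ridge (a point): Centre of the top of the cover's finger ridge, which stands on the middle of the plate: 10 mm thick in x, 50 mm long in y, its top 20 mm above the cover's underside.
- lip (a point): Middle of the front edge of the cover's lip (cover x -62 mm, half its thickness).
- cover_rear (a point): Small ribbed spot on top of the plate near its rear, at cover x 36 mm (the rear edge is at x 54 mm); press here to snap it in, clear of the catch.
- oil_bottle: White oil bottle with a red spout, 140 mm high; bystander.
- screwdriver: Screwdriver with a yellow handle, 204 mm long, lying; bystander.
- ring_gauge: Steel ring gauge, 45 mm wide, 14 mm high; bystander.
- plug_gauge: Double-ended plug gauge, 98 mm long, lying; bystander.
There are look-alikes about, which are no part of the job. There is more than one size of the stand; the one meant has the size given above.

How it is judged:
By the outcome, as a careful person would: the job done as asked, in the order asked, and still so for the second after the job is handed in, with the robot touching nothing.
It also fails if it takes over 72 s, if anything falls off the work surface, if the arm or the gripper's body presses on something with over 40 N, if the wrist force passes 120 N, or if a joint passes its speed limit or range.

## Robot

A 6-joint arm with a two-finger parallel gripper is mounted at the origin on a cart in front of the work surface, level with it; the furniture and walls round the work are solid. World frame = base frame: x ahead of the robot, y to its left, z up, the work surface at z = 0. Lengths are in m, angles in rad, forces in N, time in s.
With the tool pointing down it reaches from about 0.35 to 0.85 m from the base axis. Payload 8.1 kg.
Tool frame: the origin (TCP) lies midway between the tips of the shut fingers; the grasp point (between the pads) lies 19 mm behind it; z points along the fingers, y is the direction in which the jaws open and shut (so a half turn about z gives the same grasp; the last joint's range is limited). The gripper opens to 93 mm and grips with 3 to 60 N. Pads are 15 mm wide; open, the fingers measure 128 mm over their backs; the gripper's body (75 mm by 188 mm) begins 65 mm behind the grasp point.
Start: joints at [-1.313, 0.13, 1.488, -0, 1.523, -0.085], TCP at [0.202, -0.565, 0.181] pointing down, gripper open.
Joint ranges: [-2.96, 2.96], [-0.89, 2.26], [0.02, 2.5], [-1.34, 4.48], [0, 2.73], [-2.66, 2.66]. Speed limits (rad/s): [2.39, 2.39, 2.79, 3.14, 3.14, 3.14].

## Interface

Orientations are given as a rotation vector (axis times angle).
In Python, from plant import robot gives the robot as it stands. The module is installed in compiled form; this text tells all that it offers.
- The arm moves only by the shell command python3 -m pendant 'ROWS' [FORCE]. ROWS is JSON, a list of rows, each an object with "translation": the shift along the tool's x, y, z in mm, a list of three; "twist": the turn, a rotation vector about the tool's x, y, z in rad, a list of three; "grip": the opening, from -1 (shut) to 1 (fully open). A call has exactly 10 rows; each row shifts and turns the pose as measured when the row begins, along the tool's axes as they then stand; what a row does not reach is not made up. A row lasts 1/10 s, in which the tool goes at most 50 mm and 8.59 degrees, less where a joint would pass 70% of its speed; a pose out of reach is approached as far as the arm can. A call is refused whole if a number of a shift passes 50 or a number of a turn 0.15, either way. A call with a gripper value outside its range is refused whole. The fingers move at their own pace and stop on an object; FORCE is the grip in N (left out, the last holds). Time passes only in rows, so rows that do not move let the fingers close, or fill a call up. It gives the time, the measured TCP pose, the force and the opening at its end, in the units of the state.
- robot.read_state(): the state, without advancing time (a new reading comes with each control period).
- robot.read_camera(name): name is "scene" or "top"; returns (picture, depth): 420x560x3 uint8, red, green, blue; 420x560 float32, m along the optical axis (not along the pixel's ray), 0 where there is no reading.
- robot.camera_info(name): a dict with "vertical_fov" (degrees; the focal length in pixels is half the picture's height over the tangent of half this angle, whatever the lens; pixels are square), "cx", "cy" (the principal point, pixels), "cam_to_world" (4x4, takes a point from camera to world coordinates). Camera axes: x right, y up, looking along -z (the intrinsics and any distortion apply to the point x, -y, -z); pixel columns grow to the right and rows downward; lengths in m; the calibration is good to about 2 mm. A picture is of the moment at which its call begins. camera_info takes no time and is no camera call.
- robot.close_job(): hands the job in, once; it reports no verdict.
The state is a dict: "t": time; "q": joint angles; "dq": joint speeds; "joint_torque": joint torques, N m; "tool_pos": TCP position; "orientation": TCP orientation; "force": force on the tool from outside, world axes, zero at the start; "wrist_torque": the same for the moment, N m; "opening": finger opening in m.
Only numpy, scipy, OpenCV 4.12 (cv2) and the standard library are available. Lean on these libraries where they do the work, as an engineer would, in place of code of your own. Each camera call takes 0.05 s, during which the arm holds its last target. There are 200 camera calls.

## Working session

There is one attempt and no reset: what is moved stays moved. The work goes in short steps, Python scripts to look and compute and a shell command to move; the robot and the scene stay as the last step left them, time stands still between calls to the robot, and variables do not carry over. Pictures are saved under pics/ and viewed, about 8 in all and at most 12, crops included, and the job is handed in when it is done.

```bash
mkdir -p pics; python3 - <<'E'
from plant import robot
import cv2,numpy as np
for n in("scene","top"):
    p,d=robot.read_camera(n); cv2.imwrite(f"pics/{n}0.png",p[:,:,::-1]); np.savez(f"pics/{n}0.npz",p=p,d=d)
    i=robot.camera_info(n); print(n,{k:(np.round(v,4).tolist() if k=="cam_to_world" else v) for k,v in i.items()})
    print((d>0).mean(), d.max())
s=robot.read_state(); print({k:np.round(v,4).tolist() for k,v in s.items()})
E
```

```text
scene {'vertical_fov': 53.99271427513605, 'cx': 283.639768456109, 'cy': 209.3688306691936, 'cam_to_world': [[0.6126, 0.3498, -0.7088, -0.1003], [-0.7902, 0.2479, -0.5605, -0.5163], [-0.0204, 0.9034, 0.4283, 0.4906], [0.0, 0.0, 0.0, 1.0]]}
0.9959141156462585 2.1005285
top {'vertical_fov': 51.48098356815458, 'cx': 283.1720019317167, 'cy': 215.97171344757476, 'cam_to_world': [[0.0287, 0.9986, -0.0446, 0.5089], [-0.9995, 0.028, -0.0165, -0.0089], [-0.0152, 0.0451, 0.9989, 1.1418], [0.0, 0.0, 0.0, 1.0]]}
0.9962712585034014 1.9043332
{'t': 0.1, 'q': [-1.3134, 0.1311, 1.4892, 0.0, 1.523, -0.0854], 'dq': [-0.0002, -0.0004, -0.003, 0.0003, -0.0008, -0.0004], 'joint_torque': [0.0007, -56.134, -49.3097, 0.077, 0.0292, -0.0001], 'tool_pos': [0.2016, -0.5645, 0.1797], 'orientation': [-3.0939, -0.5356, 0.0002], 'force': [-0.7205, -1.1429, -1.2257], 'wrist_torque': [0.0173, -0.0532, -0.0036], 'opening': 0.0932}
```

View pics/top0.png

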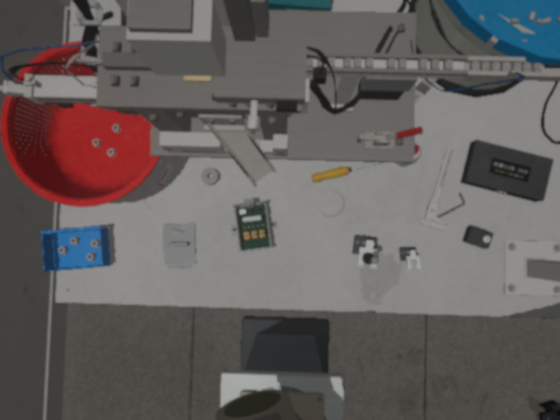

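View pics/scene0.png

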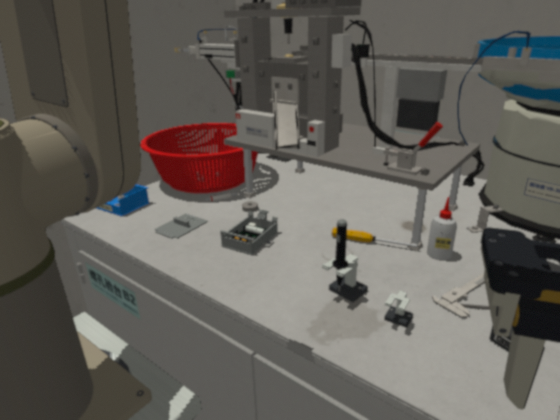

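Top view: module near (253,225), cover at (180,245), stand with black probe at (368,255), and a smaller stand at (410,258). Next I'll write the helpers and view an enlarged crop.

```bash
cat > h.py <<'E'
import numpy as np,cv2
from plant import robot
def K(n):
    i=robot.camera_info(n); f=210/np.tan(np.radians(i["vertical_fov"]/2)); return f,i["cx"],i["cy"],np.array(i["cam_to_world"])
def cloud(n,d):
    f,cx,cy,T=K(n); v,u=np.mgrid[0:420,0:560].astype(float)
    P=np.stack([(u-cx)/f*d,-(v-cy)/f*d,-d],-1); return P@T[:3,:3].T+T[:3,3]
def ray(n,u,v,z):
    f,cx,cy,T=K(n); r=T[:3,:3]@np.array([(u-cx)/f,-(v-cy)/f,-1]); o=T[:3,3]; return o+r*(z-o[2])/r[2]
def proj(n,P):
    f,cx,cy,T=K(n); c=(np.asarray(P)-T[:3,3])@T[:3,:3]; return np.stack([cx+f*c[...,0]/-c[...,2],cy-f*c[...,1]/-c[...,2]],-1)
E
python3 - <<'E'
from h import *
z=np.load("pics/top0.npz");p,d=z["p"],z["d"];W=cloud("top",d)
H=(W[...,2]*1000)
np.set_printoptions(linewidth=250)
print("table",np.median(H[280:300,120:340]),"scene table")
print("module");print(H[196:256:2,230:278:2].round().astype(int))
print("cover");print(H[220:272:3,158:202:3].round().astype(int))
print("stands");print(H[232:274:2,350:424:3].round().astype(int))
for u,v in[(253,225),(180,245),(368,258),(410,258),(210,176),(332,175),(416,150),(250,160)]:print(u,v,W[v,u].round(3))
z2=np.load("pics/scene0.npz")
a=cv2.resize(p[185:275,150:280],None,fx=4.5,fy=4.5,interpolation=cv2.INTER_CUBIC)
b=cv2.resize(p[225:280,345:430],None,fx=4,fy=4,interpolation=cv2.INTER_CUBIC)
c=cv2.resize(z2["p"][190:260,150:290],None,fx=3,fy=3,interpolation=cv2.INTER_CUBIC)
e=cv2.resize(z2["p"][215:330,320:420],None,fx=3.2,fy=3.2,interpolation=cv2.INTER_CUBIC)
def row(x,y):
    h=max(x.shape[0],y.shape[0]); return np.hstack([cv2.copyMakeBorder(i,0,h-i.shape[0],0,0,0) for i in(x,y)])
cv2.imwrite("pics/crop1.png",cv2.resize(a,(780,540))[:,:,::-1])
cv2.imwrite("pics/crop2.png",row(row(b,e),c[:, :0])[:,:,::-1])
E
```

```text
table -0.8205290887024486 scene table
module
[[  -5   -3    3   -3    0   -2    2    2   -1    0    6   -3   -2   -4    0   -3   -3   -1   -1   -2    0   -8   -2   -1]
 [   0    3    1   -2    1   -5   -2    1   48   47   45   44   -1   -2   -2    1    3    3    0   -1   -1   -2    0   -3]
 [   1    3   -1   -4   -2    0   -1   45   48   52   49   47    1   -1    2   -4   41   44   -3    1   -3   -1   -1   -1]
 [  -2    0   -3   -3    0 1142    1   -6   50   48   52   44   20   27   32   29   41   40   29    0   -1   -2    1   -2]
 [   0    0   42   39   41    2   31   28   43   46   43   44   18   15    7    5    2    8   30    0   -2   -2    1 1142]
 [  -3    1   41   34   32   22    9    3   41   40   36   37   37    4    5    5    8    9   27    0    1    2    0   -3]
 [   4   -1   27   12    5    6    5    7    7    6    6   10    5    2    6    5    5    7   32    2    2   -5    2   -1]
 [  -1   -2   -2   21    8   20   17   16    5    8    4    9    6    7    5   10    6    8   28   -4   -3   -2   -1    1]
 [   2   -1   -2   27    3   14   17   18   10    8    4    4    5    4
[... 6678 characters left out ...]
 0    0    0    2   -1    4    1    0    2    1   -3    3    0]]
253 225 [0.534 0.088 0.007]
180 245 [0.477 0.274 0.017]
368 258 [ 0.462 -0.192  0.125]
410 258 [ 0.462 -0.308  0.053]
210 176 [ 0.661  0.207 -0.003]
332 175 [ 0.668 -0.113  0.021]
416 150 [ 0.721 -0.304  0.108]
250 160 [0.664 0.079 0.239]Traceback (most recent call last):
  File "<stdin>", line 18, in <module>
  File "<stdin>", line 16, in row
    return _nx.concatenate(arrs, 1, dtype=dtype, casting=casting)
           ~~~~~~~~~~~~~~~^^^^^^^^^^^^^^^^^^^^^^^^^^^^^^^^^^^^^^^
ValueError: all the input arrays must have same number of dimensions, but the array at index 0 has 3 dimension(s) and the array at index 1 has 1 dimension(s)
```

View pics/crop1.png

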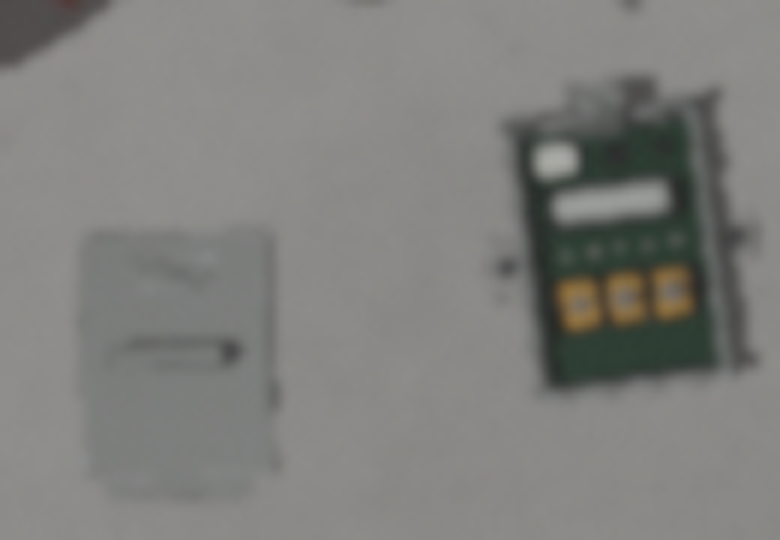

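Crop 1 shows the open module with three orange-plated screws at about (247,235), (254,235) and (262,234). Its rear tilts slightly to +y. The cover lies with its lip towards the robot. Stand candidates are (368,255), with a fork height of about 75 mm and carrying the probe, and (410,258), at about 52 mm. The first one fits. Next I'll confirm it in a crop and measure.

```bash
cat > m.py <<'E'
from h import *
z=np.load("pics/top0.npz");p,d=z["p"],z["d"];W=cloud("top",d);X,Y,Z=W[...,0],W[...,1],W[...,2]
z2=np.load("pics/scene0.npz");W2=cloud("scene",z2["d"])
def win(C,x0,x1,y0,y1,z0,z1): return (C[...,0]>x0)&(C[...,0]<x1)&(C[...,1]>y0)&(C[...,1]<y1)&(C[...,2]>z0)&(C[...,2]<z1)
E
python3 - <<'E'
from m import *
np.set_printoptions(suppress=True,precision=4,linewidth=160)
for n,C in(("top",W),("scene",W2)):
    print(n,"table",np.median(C[win(C,.4,.6,-.05,.05,-.02,.02)][:,2]))
    a=C[win(C,.4,.55,-.26,-.14,.154,.18)]; 
    if len(a): print(" probe top",len(a),a.mean(0),np.ptp(a,0),(a.max(0)+a.min(0))/2)
    a=C[win(C,.4,.55,-.26,-.14,.1,.15)]; print(" handle",len(a),a.mean(0))
    a=C[win(C,.44,.66,.02,.17,.038,.06)]; print(" bar/stops",len(a))
    a=C[win(C,.4,.6,.02,.17,.020,.06)]
a=W[win(W,.4,.55,-.26,-.14,.06,.085)]; m=win(W,.4,.55,-.26,-.14,.06,.085)
print("fork front", a[a[:,0]<.45])
# module rectangle
m=win(W,.42,.66,.02,.17,.022,.06)
pts=(W[m][:,:2]*1000).astype(np.float32); r=cv2.minAreaRect(pts); print("module rect",r)
b=W[win(W,.42,.50,.02,.17,.036,.05)]; c=np.polyfit(b[:,1],b[:,0],1); print("bar: n",len(b),b.mean(0),"slope yaw deg",np.degrees(np.arctan(-c[0])))
# orange plates, green, cover colour
hsv=cv2.cvtColor(p,cv2.COLOR_RGB2HSV)
o=cv2.inRange(hsv,(8,90,60),(28,255,255)); o[:, :225]=0;o[:,285:]=0;o[:200]=0;o[260:]=0
n,l,s,c=cv2.connectedComponentsWithStats(o)
for k in range(1,n): 
    if s[k,4]>5: print("orange",s[k],c[k],ray("top",*c[k],.012))
g=cv2.inRange(hsv,(35,60,20),(95,255,140)); g[:, :225]=0;g[:,285:]=0;g[:190]=0;g[260:]=0
print("green",cv2.minAreaRect(cv2.findNonZero(g)),g.sum()/255)
for v in(250,262): print([tuple(p[v,u]) for u in range(154,206,4)])
# obstacles above .1
for x0 in np.arange(.5,.75,.02):
    q=(X>x0)&(X<x0+.02)&(Z>.06)&(Y>-.3)&(Y<.4); print(round(x0,2),[int(1000*Z[q&(Y>y)&(Y<=y+.05)].max()) if (q&(Y>y)&(Y<=y+.05)).any() else 0 for y in np.arange(-.3,.4,.05)])
b=cv2.resize(p[225:280,345:430],None,fx=4.5,fy=4.5,interpolation=cv2.INTER_CUBIC)
e=cv2.resize(z2["p"][215:330,320:420],None,fx=3.6,fy=3.6,interpolation=cv2.INTER_CUBIC)
b=cv2.copyMakeBorder(b,0,e.shape[0]-b.shape[0],0,0,0)
cv2.imwrite("pics/crop2.png",np.hstack([b,e])[:,:,::-1])
E
```

```text
top table -0.000521705704580544
 probe top 52 [ 0.4614 -0.1992  0.1635] [0.016  0.0154 0.01  ] [ 0.4611 -0.1992  0.1623]
 handle 35 [ 0.4628 -0.1942  0.1271]
 bar/stops 159
scene table 0.0004440210553927071
 probe top 88 [ 0.4566 -0.2026  0.1615] [0.0148 0.0166 0.0133] [ 0.4584 -0.2006  0.1606]
 handle 255 [ 0.4547 -0.2035  0.1255]
 bar/stops 177
fork front [[ 0.4493 -0.1773  0.0705]
 [ 0.4496 -0.1792  0.0739]
 [ 0.4495 -0.1819  0.0718]
 [ 0.4498 -0.1839  0.0745]
 [ 0.4498 -0.1864  0.0739]
 [ 0.4498 -0.1889  0.0734]
 [ 0.4471 -0.1768  0.074 ]
 [ 0.4473 -0.1788  0.0765]
 [ 0.4472 -0.1816  0.074 ]
 [ 0.4472 -0.1842  0.0728]
 [ 0.4473 -0.1866  0.0734]
 [ 0.4475 -0.1886  0.0755]
 [ 0.448  -0.1951  0.0802]
 [ 0.4479 -0.198   0.0776]
 [ 0.448  -0.2005  0.077 ]
 [ 0.448  -0.2029  0.0768]
 [ 0.4482 -0.2051  0.0785]
 [ 0.4481 -0.2081  0.0753]
 [ 0.4481 -0.2106  0.0746]
 [ 0.4448 -0.1765  0.0761]
 [ 0.445  -0.1786  0.0778]
 [ 0.4447 -0.1819  0.0726]
 [ 0.4452 -0.1832  0.0792]
 [ 0.445  -0.1865  0.0744]
 [ 0.4452 -0.1886  0.0763]
 [ 0.4455 -0.2088  0.0716]
 [ 0.4456 -0.2109  0.0733]
 [ 0.4459 -
[... 2723 characters left out ...]
0, 0, 0, 0, 0, 0, 0, 0, 0, 0, 0]
0.54 [0, 0, 0, 0, 0, 0, 0, 0, 0, 0, 0, 0, 0, 0]
0.56 [0, 0, 0, 0, 0, 0, 0, 0, 0, 0, 0, 0, 0, 0]
0.58 [0, 0, 0, 0, 0, 0, 0, 0, 0, 0, 0, 0, 0, 144]
0.6 [0, 0, 0, 0, 0, 0, 0, 238, 0, 0, 0, 0, 139, 144]
0.62 [0, 0, 0, 0, 0, 0, 219, 253, 0, 0, 0, 0, 142, 141]
0.64 [0, 0, 0, 0, 0, 0, 557, 555, 270, 0, 0, 0, 143, 133]
0.66 [0, 0, 0, 0, 0, 0, 558, 555, 285, 0, 0, 0, 143, 0]
0.68 [182, 182, 182, 182, 182, 562, 564, 563, 533, 503, 504, 503, 182, 0]
0.7 [288, 281, 223, 182, 183, 563, 564, 705, 707, 707, 503, 503, 182, 0]
0.72 [291, 285, 223, 183, 182, 563, 563, 707, 707, 707, 513, 513, 419, 421]
0.74 [183, 187, 188, 182, 406, 563, 563, 706, 707, 707, 519, 518, 512, 456]
```

View pics/crop2.png

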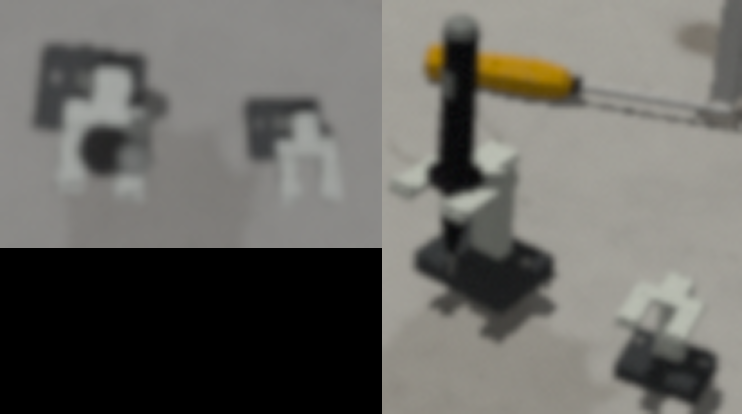

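Crop 2 confirms it: the stand at (368,255) carries the black probe and is the taller one. The one at (410,258) is the smaller look-alike. A hanging plate sits near the module at x≥0.60, so I'll keep clear of it. Next I'll measure the screws, module and cover more precisely.

```bash
python3 - <<'E'
from m import *
np.set_printoptions(suppress=True,precision=4,linewidth=160)
# screws: inside orange hull, low saturation
up=cv2.resize(p[222:246,236:272],None,fx=8,fy=8,interpolation=cv2.INTER_CUBIC)
hsv=cv2.cvtColor(up,cv2.COLOR_RGB2HSV); o=cv2.inRange(hsv,(8,80,60),(28,255,255))
hull=np.zeros_like(o); n,l,s,c=cv2.connectedComponentsWithStats(cv2.morphologyEx(o,cv2.MORPH_CLOSE,np.ones((13,13))))
for k in range(1,n):
    if s[k,4]<300: continue
    pts=cv2.findNonZero((l==k).astype(np.uint8)); r=cv2.minAreaRect(pts)
    print("plate",(np.array(r[0])+.5)/8-.5+[236,222],np.array(r[1])/8,r[2],s[k,4]/64)
cv2.fillPoly(hull,[cv2.convexHull(cv2.findNonZero(o))],255)
sat=hsv[...,1].astype(int); m=((sat<60)&(hsv[...,2]>70)&(hull>0)).astype(np.uint8)
n,l,s,c=cv2.connectedComponentsWithStats(m)
P=[]
for k in range(1,n):
    if s[k,4]>150:
        u,v=(c[k]+.5)/8-.5+[236,222]; q=ray("top",u,v,.016); 
        zz=Z[int(round(v))-1:int(round(v))+2,int(round(u))-1:int(round(u))+2]; print("screw",(u,v),s[k,4]/64,q,"depth z",zz.mean(),np.median(zz)); P.append(q)
# module: top-of-wall fits
m=win(W,.42,.66,.02,.17,.025,.036); a=W[m]
for yaw in (8,8.5,9,9.5,10):
    t=np.radians(yaw); R=np.array([[np.cos(t),np.sin(t)],[-np.sin(t),np.cos(t)]])
    q=(W[win(W,.42,.66,.02,.17,.025,.06)][:,:2])@R.T; c0=R@np.array([.5315,.0870]); q=(q-c0)*1000
    L=q[(q[:,1]>30)&(abs(q[:,0])<50)]; Rr=q[(q[:,1]<-30)&(abs(q[:,0])<50)]; F=q[(q[:,0]<-50)]
    print(yaw,"L",len(L),L[:,1].mean(),np.polyfit(L[:,0],L[:,1],1)[0],"R",Rr[:,1].mean(),np.polyfit(Rr[:,0],Rr[:,1],1)[0],"F",F[:,0].mean(),np.polyfit(F[:,1],F[:,0],1)[0],F[:,1].min(),F[:,1].max(),F[:,0].min(),F[:,0].max())
# cover
g=p[...,1].astype(int)-p[...,0]; m=(cv2.blur(g.astype(np.float32),(3,3))>.3).astype(np.uint8); m[:215]=0;m[280:]=0;m[:,:150]=0;m[:,215:]=0
n,l,s,c=cv2.connectedComponentsWithStats(m); k=1+s[1:,4].argmax(); v,u=np.nonzero(l==k)
pts=np.array([ray("top",a,b,.004)[:2] for a,b in zip(u,v)])*1000; r=cv2.minAreaRect(pts.astype(np.float32)); print("cover",s[k],r)
rd=W[win(W,.42,.54,.22,.33,.012,.03)]; print("ridge",len(rd),rd.mean(0),np.ptp(rd,0),np.degrees(np.arctan(-np.polyfit(rd[:,1],rd[:,0],1)[0])))
for n,C in(("top",W),("scene",W2)):
    q=C[win(C,.57,.66,-.02,.14,.15,.32)]; print(n,"plate",len(q), q.min(0) if len(q) else 0)
    for x in np.arange(.58,.66,.01):
        w=q[(q[:,0]>x)&(q[:,0]<x+.01)]
        if len(w): print(round(x,2),len(w),w.min(0),w.max(0))
E
```

```text
plate [253.7335 234.2933] [ 9.4185 23.4573] 82.62623596191406 189.15625
screw (np.float64(261.70542828685257), np.float64(233.09188247011951)) 3.921875 [0.5134 0.0639 0.016 ] depth z 0.018567859581458013 0.018532250104100756
screw (np.float64(253.8125), np.float64(234.1281887755102)) 3.0625 [0.5101 0.0843 0.016 ] depth z 0.018377754324681153 0.01829720669423085
8 L 68 39.80544529009984 0.020949276102593593 R -40.064749879167856 0.024859232409060683 F -57.713877347083546 -0.007699216678361924 -41.672995502122596 40.550310053992014 -61.16423097246121 -50.19666828243735
8.5 L 69 39.830136848719235 0.010761467967443627 R -40.05611379317451 0.016143988217499093 F -57.82832791853706 -0.005870901057752255 -41.20988391131774 40.98262190612815 -60.900079011673384 -50.09573741374007
9 L 70 39.820482208388135 0.003114384034613319 R -40.04442727903227 0.007431190879102023 F -57.94835454473752 -0.003926544660080649 -40.75465828283547 41.43780391662838 -60.70143879001832 -51.979870589435926
9.5 L 70 39.83438225517173 -0.00559334641041575 R -40.018578107658186 -0.0019736621509301535 F -57.830352277
[... 440 characters left out ...]
16406)
ridge 76 [0.4805 0.2793 0.0189] [0.0116 0.0481 0.0107] 2.4436321508203487
top plate 490 [0.6113 0.0238 0.2111]
0.61 17 [0.6113 0.0628 0.2252] [0.6194 0.073  0.239 ]
0.62 42 [0.6202 0.0603 0.2111] [0.63   0.0833 0.2501]
0.63 90 [0.63   0.0457 0.2132] [0.6399 0.0914 0.2539]
0.64 158 [0.6401 0.0238 0.2135] [0.6499 0.0987 0.2618]
0.65 183 [0.65   0.0282 0.2127] [0.6598 0.1071 0.2701]
scene plate 450 [0.6106 0.0239 0.2048]
0.61 35 [0.6106 0.0643 0.2064] [0.6195 0.0765 0.241 ]
0.62 43 [0.62   0.0582 0.2048] [0.6299 0.0816 0.2492]
0.63 94 [0.63   0.0418 0.2066] [0.64   0.0904 0.2546]
0.64 146 [0.6402 0.0239 0.205 ] [0.65   0.0988 0.2628]
0.65 132 [0.65   0.0275 0.2057] [0.66   0.1078 0.2717]
```

```bash
cat > g.py <<'E'
# python3 g.py x y z(mm) yaw(deg) pitch(deg): shift (tool axes) & twist still needed to reach the TCP pose
import sys,numpy as np
from plant import robot
from scipy.spatial.transform import Rotation as Ro
s=robot.read_state(); R=Ro.from_rotvec(s["orientation"]).as_matrix(); p=np.array(s["tool_pos"])*1000
np.set_printoptions(suppress=True,precision=2)
print("t",round(s["t"],2),"pos",p.round(1),"open",round(1000*s["opening"],1),"F",np.round(s["force"],2),"q",np.round(s["q"],2))
if len(sys.argv)>4:
    x,y,z,w=map(float,sys.argv[1:5]); k=float(sys.argv[5]) if len(sys.argv)>5 else 0
    # yaw: direction of tool x; pitch: lean of the tool back towards the robot side, about module y (given by 6th arg axis angle)
    T=Ro.from_euler("z",w,degrees=True).as_matrix()@np.diag([1,-1,-1])
    ax=float(sys.argv[6]) if len(sys.argv)>6 else 0
    a=np.radians(ax+90); T=Ro.from_rotvec(-np.radians(k)*np.array([np.cos(a),np.sin(a),0])).as_matrix()@T
    print("shift",R.T@(np.array([x,y,z])-p),"twist",Ro.from_matrix(R.T@T).as_rotvec())
E
python3 g.py 461.2 -199.2 200 9.3
python3 -m pendant '[{"translation":[0,0,-15],"twist":[0,0,0.09],"grip":1},{"translation":[0,0,-10],"twist":[0,0,0.09],"grip":1},{"translation":[31,-32,0],"twist":[0,0,0],"grip":1},{"translation":[31,-32,0],"twist":[0,0,0],"grip":1},{"translation":[31,-32,0],"twist":[0,0,0],"grip":1},{"translation":[31,-32,0],"twist":[0,0,0],"grip":1},{"translation":[31,-32,0],"twist":[0,0,0],"grip":1},{"translation":[31,-32,0],"twist":[0,0,0],"grip":1},{"translation":[31,-32,0],"twist":[0,0,0],"grip":1},{"translation":[31,-32,0],"twist":[0,0,0],"grip":1}]' 20
python3 g.py 461.2 -199.2 200 9.3
```

```text
t 0.1 pos [ 201.6 -564.5  179.7] open 93.2 F [-0.72 -1.14 -1.23] q [-1.31  0.13  1.49  0.    1.52 -0.09]
shift [ 367.34 -256.83  -19.84] twist [-0.    0.    0.18]
t: 1.1
tool_pos: [0.4088, -0.2644, 0.2005]
orientation: [-3.123, -0.227, 0.006]
force: [0.9, -0.4, -0.3]
opening: 0.0926
t 1.1 pos [ 408.8 -264.4  200.5] open 92.6 F [ 0.95 -0.39 -0.3 ] q [-0.68 -0.18  1.75  0.    1.57  0.74]
shift [ 61.29 -56.99   0.9 ] twist [-0.01  0.   -0.02]
```

```bash

python3 -m pendant '[{"translation":[30,-28,0],"twist":[-0.01,0,-0.02],"grip":1},{"translation":[31,-29,0],"twist":[0,0,0],"grip":1},{"translation":[0,0,0],"twist":[0,0,0],"grip":1},{"translation":[0,0,15],"twist":[0,0,0],"grip":1},{"translation":[0,0,20],"twist":[0,0,0],"grip":1},{"translation":[0,0,20],"twist":[0,0,0],"grip":1},{"translation":[0,0,18],"twist":[0,0,0],"grip":1},{"translation":[0,0,12],"twist":[0,0,0],"grip":1},{"translation":[0,0,5],"twist":[0,0,0],"grip":1},{"translation":[0,0,0],"twist":[0,0,0],"grip":1}]'
python3 g.py 461.2 -199.2 108 9.3
```

```text
t: 2.1
tool_pos: [0.4578, -0.1935, 0.0995]
orientation: [-3.127, -0.262, 0.014]
force: [-0.5, -0.7, -0.1]
opening: 0.0933
t 2.1 pos [ 457.8 -193.5   99.5] open 93.3 F [-0.51 -0.74 -0.11] q [-0.5  -0.09  1.86 -0.    1.38  0.9 ]
shift [ 2.36  6.12 -8.53] twist [-0.    0.01  0.01]
```

```bash

python3 -m pendant '[{"translation":[1.2,3,-4],"twist":[0,0.005,0.005],"grip":1},{"translation":[1.2,3,-4],"twist":[0,0.005,0.005],"grip":1},{"translation":[0,0,0],"twist":[0,0,0],"grip":1},{"translation":[0,0,0],"twist":[0,0,0],"grip":1},{"translation":[0,0,0],"twist":[0,0,0],"grip":-1},{"translation":[0,0,0],"twist":[0,0,0],"grip":-1},{"translation":[0,0,0],"twist":[0,0,0],"grip":-1},{"translation":[0,0,0],"twist":[0,0,0],"grip":-1},{"translation":[0,0,0],"twist":[0,0,0],"grip":-1},{"translation":[0,0,0],"twist":[0,0,0],"grip":-1}]' 25
python3 g.py 461.2 -199.2 108 9.3
```

```text
t: 3.1
tool_pos: [0.4636, -0.2012, 0.112]
orientation: [-3.131, -0.245, -0.011]
force: [-0.7, -0.2, 0.3]
opening: 0.0496
t 3.1 pos [ 463.6 -201.2  112. ] open 49.6 F [-0.71 -0.15  0.34] q [-0.52 -0.09  1.84  0.    1.39  0.9 ]
shift [-2.12 -2.4   3.97] twist [-0.   -0.01 -0.01]
```

```bash

python3 -m pendant '[{"translation":[-1.5,-1.7,2.8],"twist":[0,-0.006,-0.006],"grip":-1},{"translation":[0,0,0],"twist":[0,0,0],"grip":-1},{"translation":[0,0,0],"twist":[0,0,0],"grip":-1},{"translation":[0,0,0],"twist":[0,0,0],"grip":-1},{"translation":[0,0,0],"twist":[0,0,0],"grip":-1},{"translation":[0,0,0],"twist":[0,0,0],"grip":-1},{"translation":[0,0,0],"twist":[0,0,0],"grip":-1},{"translation":[0,0,0],"twist":[0,0,0],"grip":-1},{"translation":[0,0,0],"twist":[0,0,0],"grip":-1},{"translation":[0,0,0],"twist":[0,0,0],"grip":-1}]' 25
python3 g.py 461.2 -199.2 108 9.3
```

```text
t: 4.1
tool_pos: [0.4615, -0.1995, 0.1085]
orientation: [-3.13, -0.255, 0.001]
force: [-0.5, -0.0, 0.7]
opening: 0.0171
t 4.1 pos [ 461.5 -199.5  108.5] open 17.1 F [-0.48 -0.03  0.73] q [-0.51 -0.09  1.84  0.    1.39  0.9 ]
shift [-0.25 -0.34  0.52] twist [-0.  0.  0.]
```

```bash

python3 -m pendant '[{"translation":[0,0,0],"twist":[0,0,0],"grip":-1},{"translation":[0,0,-8],"twist":[0,0,0],"grip":-1},{"translation":[0,0,-15],"twist":[0,0,0],"grip":-1},{"translation":[0,0,-20],"twist":[0,0,0],"grip":-1},{"translation":[0,0,-20],"twist":[0,0,0],"grip":-1},{"translation":[0,0,-15],"twist":[0,0,0],"grip":-1},{"translation":[0,0,-3],"twist":[0,0,0],"grip":-1},{"translation":[5,-15,0],"twist":[0,0,0],"grip":-1},{"translation":[9,-30,0],"twist":[0,0,0],"grip":-1},{"translation":[10,-34,0],"twist":[0,0,0],"grip":-1}]' 40
python3 g.py 507.3 103.3 190 9.3
```

```text
t: 5.1
tool_pos: [0.4727, -0.1179, 0.1984]
orientation: [3.131, 0.245, 0.003]
force: [0.5, -0.1, -0.9]
opening: 0.017
t 5.1 pos [ 472.7 -117.9  198.4] open 17.0 F [ 0.5  -0.15 -0.88] q [-0.35 -0.19  1.77 -0.    1.56  1.06]
shift [  68.61 -213.16    8.3 ] twist [ 0.   -0.   -0.01]
```

```bash

python3 -m pendant '[{"translation":[12,-38,1],"twist":[0,0,0],"grip":-1},{"translation":[12,-38,1],"twist":[0,0,0],"grip":-1},{"translation":[12,-38,1],"twist":[0,0,0],"grip":-1},{"translation":[12,-38,1],"twist":[0,0,0],"grip":-1},{"translation":[10,-32,1],"twist":[0,0,0],"grip":-1},{"translation":[6,-16,1],"twist":[0,0,0],"grip":-1},{"translation":[1,-4,0],"twist":[0,0,0],"grip":-1},{"translation":[0,0,0],"twist":[0,0,0],"grip":-1},{"translation":[0,0,0],"twist":[0,0,0],"grip":-1},{"translation":[0,0,0],"twist":[0,0,0],"grip":-1}]'
python3 g.py 507.3 103.3 138 9.3
```

```text
t: 6.1
tool_pos: [0.4995, 0.1113, 0.1876]
orientation: [-3.129, -0.253, 0.009]
force: [0.5, 0.0, -0.4]
opening: 0.0169
t 6.1 pos [499.5 111.3 187.6] open 16.9 F [ 0.55  0.01 -0.39] q [ 0.12 -0.11  1.71  0.    1.54  1.53]
shift [ 6.72  9.32 49.51] twist [-0.    0.01 -0.  ]
```

```bash

python3 -m pendant '[{"translation":[3,4,8],"twist":[0,0.005,0],"grip":-1},{"translation":[2,3,12],"twist":[0,0,0],"grip":-1},{"translation":[0,0,10],"twist":[0,0,0],"grip":-1},{"translation":[0,0,6],"twist":[0,0,0],"grip":-1},{"translation":[0,0,2],"twist":[0,0,0],"grip":-1},{"translation":[0,0,0],"twist":[0,0,0],"grip":-1},{"translation":[0,0,0],"twist":[0,0,0],"grip":-1},{"translation":[0,0,0],"twist":[0,0,0],"grip":-1},{"translation":[0,0,0],"twist":[0,0,0],"grip":-1},{"translation":[0,0,0],"twist":[0,0,0],"grip":-1}]'
python3 g.py 507.3 103.3 138 9.3
python3 - <<'E'
from h import *
p,d=robot.read_camera("scene"); np.savez("pics/scene1.npz",p=p,d=d)
t=np.array(robot.read_state()["tool_pos"]); tip=t+[-.0003,.0003,-.0935]
S=[[.5070,.1036,.017],[.5102,.0838,.017],[.5135,.0641,.017]]
print("tip",proj("scene",tip),"screws",proj("scene",S))
cr=cv2.resize(p[150:270,190:330],None,fx=5,fy=5,interpolation=cv2.INTER_CUBIC)
for q,c in [(tip,(255,0,0))]+[(s,(0,255,0)) for s in S]:
    u,v=((proj("scene",q)-[190,150]+.5)*5).astype(int); cv2.circle(cr,(u,v),3,c,1)
cv2.imwrite("pics/scene1.png",cr[:,:,::-1])
E
```

```text
t: 7.1
tool_pos: [0.5059, 0.1018, 0.1459]
orientation: [-3.13, -0.246, 0.001]
force: [-0.8, 0.3, -1.0]
opening: 0.0166
t 7.1 pos [505.9 101.8 145.9] open 16.6 F [-0.79  0.3  -0.95] q [ 0.1  -0.08  1.76  0.    1.46  1.51]
shift [ 1.61 -1.29  7.89] twist [-0.    0.   -0.01]
tip [237.24600112 222.44551337] screws [[238.1926558  235.31845655]
 [245.24638055 237.16101119]
 [252.42596953 239.00786674]]
```

View pics/scene1.png

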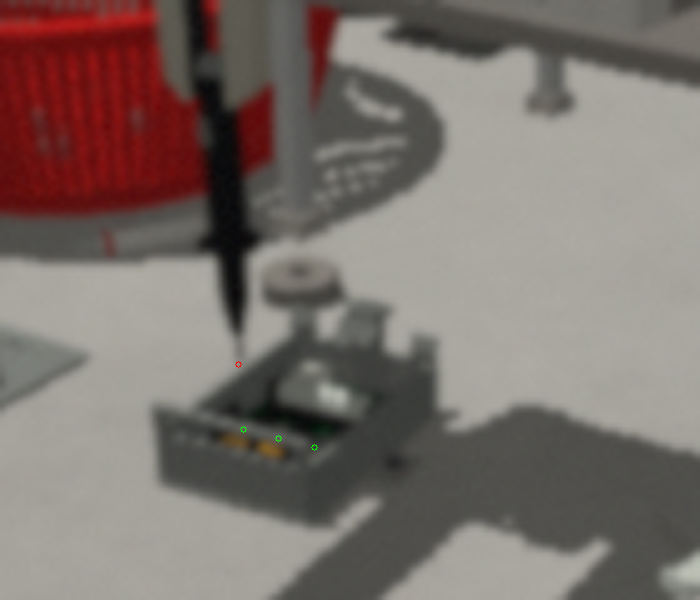

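The tip marker lies on the seen tip at crop (240,362), so the arm and camera agree. Next I'll go down to just above the highest possible screw height.

```bash

python3 -m pendant '[{"translation":[0.8,-0.6,4],"twist":[0,0,-0.005],"grip":-1},{"translation":[0.4,-0.3,7],"twist":[0,0,0],"grip":-1},{"translation":[0,0,7],"twist":[0,0,0],"grip":-1},{"translation":[0,0,4],"twist":[0,0,0],"grip":-1},{"translation":[0,0,1],"twist":[0,0,0],"grip":-1},{"translation":[0,0,0],"twist":[0,0,0],"grip":-1},{"translation":[0,0,0],"twist":[0,0,0],"grip":-1},{"translation":[0,0,0],"twist":[0,0,0],"grip":-1},{"translation":[0,0,0],"twist":[0,0,0],"grip":-1},{"translation":[0,0,0],"twist":[0,0,0],"grip":-1}]'
python3 g.py 507.3 103.3 112 9.3
python3 - <<'E'
from m import *
t=np.radians(9.3); R=np.array([[np.cos(t),np.sin(t)],[-np.sin(t),np.cos(t)]])
for n,C in(("top",W),("scene",W2)):
    q=C[win(C,.42,.62,.02,.17,.022,.06)]; xy=(q[:,:2]-[.5315,.087])@R.T*1000; b=(abs(xy[:,0]+57)<8)&(q[:,2]>.04)
    print(n,"bar x",xy[b,0].mean(),"y",xy[b,1].mean(),np.percentile(xy[:,1],[2,98]))
E
for i in 1 2 3; do python3 -c "
from plant import robot;print(robot.read_state()['force'])"; done
```

```text
t: 8.15
tool_pos: [0.5071, 0.1031, 0.1209]
orientation: [-3.129, -0.255, 0.001]
force: [0.7, 0.3, -0.6]
opening: 0.0172
t 8.15 pos [507.1 103.1 120.9] open 17.2 F [ 0.69  0.3  -0.65] q [ 0.1  -0.06  1.79  0.    1.41  1.51]
shift [ 0.26 -0.17  8.85] twist [-0.  0.  0.]
top bar x -58.420968357738786 y 0.633847082241987 [-41.75621455  41.69343699]
scene bar x -60.37146594156624 y 0.5498569024838382 [-41.50910577  41.35575561]
[ 0.68534232  0.30095638 -0.64510892]
[ 0.68534232  0.30095638 -0.64510892]
[ 0.68534232  0.30095638 -0.64510892]
```

```bash
cat > f.py <<'E'
# mean wrist force over 4 readings; exit 1 on contact (Fz above argv[1])
import sys,numpy as np
from plant import robot
F=[];Z=[]
for i in range(4): s=robot.read_state(); F.append(s["force"]); Z.append(s["tool_pos"]); robot.read_camera("top") if i<3 else 0
f=np.mean(F,0); print("t",round(s["t"],2),"F",f.round(2),np.round(np.array(F)[:,2],1),"pos",(np.mean(Z,0)*1000).round(2)); sys.exit(int(f[2]>float(sys.argv[1])))
E
python3 f.py 0.3 && python3 -m pendant '[{"translation":[0.1,0,0.5],"twist":[0,0,0],"grip":-1},{"translation":[0.1,0,0.5],"twist":[0,0,0],"grip":-1},{"translation":[0,0,0.5],"twist":[0,0,0],"grip":-1},{"translation":[0,0,0.5],"twist":[0,0,0],"grip":-1},{"translation":[0,0,0.5],"twist":[0,0,0],"grip":-1},{"translation":[0,0,0.5],"twist":[0,0,0],"grip":-1},{"translation":[0,0,0.5],"twist":[0,0,0],"grip":-1},{"translation":[0,0,0.5],"twist":[0,0,0],"grip":-1},{"translation":[0,0,0.3],"twist":[0,0,0],"grip":-1},{"translation":[0,0,0],"twist":[0,0,0],"grip":-1}]' && python3 f.py 0.3
python3 g.py 507.3 103.3 108 9.3
```

```text
t 8.3 F [ 0.2  -0.09 -0.34] [-0.6 -0.  -0.9  0.3] pos [507.06 103.08 120.84]
t: 9.3
tool_pos: [0.5072, 0.1031, 0.116]
orientation: [-3.129, -0.255, 0.001]
force: [0.1, 0.5, -0.8]
opening: 0.0165
t 9.45 F [-0.05  0.02 -0.55] [-0.8 -0.  -0.9 -0.5] pos [507.19 103.11 116.06]
t 9.45 pos [507.2 103.1 116.1] open 16.9 F [-0.59 -0.02 -0.48] q [ 0.1  -0.05  1.8   0.    1.4   1.51]
shift [ 0.12 -0.14  8.09] twist [-0.  0.  0.]
```

```bash

python3 -m pendant '[{"translation":[0,0,0.5],"twist":[0,0,0],"grip":-1},{"translation":[0,0,0.5],"twist":[0,0,0],"grip":-1},{"translation":[0,0,0.5],"twist":[0,0,0],"grip":-1},{"translation":[0,0,0.5],"twist":[0,0,0],"grip":-1},{"translation":[0,0,0.5],"twist":[0,0,0],"grip":-1},{"translation":[0,0,0.5],"twist":[0,0,0],"grip":-1},{"translation":[0,0,0.5],"twist":[0,0,0],"grip":-1},{"translation":[0,0,0.3],"twist":[0,0,0],"grip":-1},{"translation":[0,0,0],"twist":[0,0,0],"grip":-1},{"translation":[0,0,0],"twist":[0,0,0],"grip":-1}]' && python3 f.py 0.4 && python3 -m pendant '[{"translation":[0,0,0.5],"twist":[0,0,0],"grip":-1},{"translation":[0,0,0.5],"twist":[0,0,0],"grip":-1},{"translation":[0,0,0.5],"twist":[0,0,0],"grip":-1},{"translation":[0,0,0.5],"twist":[0,0,0],"grip":-1},{"translation":[0,0,0.5],"twist":[0,0,0],"grip":-1},{"translation":[0,0,0.5],"twist":[0,0,0],"grip":-1},{"translation":[0,0,0.5],"twist":[0,0,0],"grip":-1},{"translation":[0,0,0.3],"twist":[0,0,0],"grip":-1},{"translation":[0,0,0],"twist":[0,0,0],"grip":-1},{"translation":[0,0,0],"twist":[0,0,0],"grip":-1}]' && python3 f.py 0.4
python3 g.py 507.3 103.3 108 9.3
```

```text
t: 10.45
tool_pos: [0.5072, 0.1031, 0.1119]
orientation: [-3.129, -0.255, 0.001]
force: [0.9, 0.4, -1.4]
opening: 0.0164
t 10.6 F [ 0.2  -0.11 -0.98] [-1.4 -0.7 -0.9 -0.9] pos [507.21 103.13 111.97]
t: 11.6
tool_pos: [0.5072, 0.1031, 0.1078]
orientation: [-3.129, -0.255, 0.001]
force: [0.3, 1.1, -0.8]
opening: 0.0167
t 11.75 F [-0.1   0.64 -0.7 ] [-0.8 -0.8 -0.2 -1. ] pos [507.2  103.14 107.82]
t 11.75 pos [507.2 103.1 107.9] open 16.7 F [-0.3   0.11 -0.99] q [ 0.1  -0.05  1.8   0.    1.38  1.51]
shift [ 0.09 -0.16 -0.14] twist [-0.  0.  0.]
```

```bash

python3 -m pendant '[{"translation":[0,0,0.5],"twist":[0,0,0],"grip":-1},{"translation":[0,0,0.5],"twist":[0,0,0],"grip":-1},{"translation":[0,0,0.5],"twist":[0,0,0],"grip":-1},{"translation":[0,0,0.5],"twist":[0,0,0],"grip":-1},{"translation":[0,0,0.5],"twist":[0,0,0],"grip":-1},{"translation":[0,0,0.5],"twist":[0,0,0],"grip":-1},{"translation":[0,0,0.2],"twist":[0,0,0],"grip":-1},{"translation":[0,0,0],"twist":[0,0,0],"grip":-1},{"translation":[0,0,0],"twist":[0,0,0],"grip":-1},{"translation":[0,0,0],"twist":[0,0,0],"grip":-1}]' && python3 f.py 0.4
python3 g.py 507.3 103.3 108 9.3
```

```text
t: 12.75
tool_pos: [0.5082, 0.1033, 0.1057]
orientation: [-3.129, -0.255, -0.003]
force: [-0.6, 0.5, 1.5]
opening: 0.0165
t 12.9 F [-0.01 -0.07  1.63] [1.5 2.  2.  1. ] pos [508.19 103.31 105.65]
t 12.9 pos [508.2 103.3 105.6] open 16.9 F [ 0.68 -0.22  1.02] q [ 0.1  -0.04  1.81  0.    1.38  1.51]
shift [-0.87 -0.14 -2.37] twist [-0. -0.  0.]
```

```bash

python3 -m pendant '[{"translation":[-0.3,0,0.6],"twist":[0,0,0],"grip":-1},{"translation":[-0.2,0,0.6],"twist":[0,0,0],"grip":-1},{"translation":[0,0,0.2],"twist":[0,0,0],"grip":-1},{"translation":[0,0,0],"twist":[0,0,0],"grip":-1},{"translation":[0,0,0],"twist":[0,0,0],"grip":-1},{"translation":[0,0,0],"twist":[0,0,0],"grip":-1},{"translation":[0,0,0],"twist":[0,0,0],"grip":-1},{"translation":[0,0,0],"twist":[0,0,0],"grip":-1},{"translation":[0,0,0],"twist":[0,0,0],"grip":-1},{"translation":[0,0,0],"twist":[0,0,0],"grip":-1}]' ; python3 f.py 0.4
python3 g.py 510.5 83.5 124 9.3
```

```text
t: 13.9
tool_pos: [0.508, 0.1033, 0.1045]
orientation: [-3.129, -0.255, -0.004]
force: [0.1, -0.6, 2.3]
opening: 0.0168
t 14.05 F [-0.12 -0.13  1.98] [2.3 1.6 1.7 2.3] pos [507.97 103.27 104.47]
t 14.05 pos [508.  103.3 104.5] open 16.7 F [-0.57 -0.15  2.26] q [ 0.1  -0.04  1.81  0.    1.37  1.51]
shift [ -0.66  19.88 -19.57] twist [-0. -0.  0.]
```

```bash

python3 -m pendant '[{"translation":[0,0,-4],"twist":[0,0,0],"grip":-1},{"translation":[0,0,-6],"twist":[0,0,0],"grip":-1},{"translation":[0,0,-5],"twist":[0,0,0],"grip":-1},{"translation":[0,2,-1],"twist":[0,0,0],"grip":-1},{"translation":[-0.2,6,0],"twist":[0,0,0],"grip":-1},{"translation":[-0.2,6,0],"twist":[0,0,0],"grip":-1},{"translation":[0,3,0],"twist":[0,0,0],"grip":-1},{"translation":[0,1,0],"twist":[0,0,0],"grip":-1},{"translation":[0,0,0],"twist":[0,0,0],"grip":-1},{"translation":[0,0,0],"twist":[0,0,0],"grip":-1}]' ; python3 g.py 510.5 83.5 117 9.3
```

```text
t: 15.05
tool_pos: [0.5096, 0.083, 0.1204]
orientation: [-3.129, -0.253, 0.0]
force: [-1.0, -0.6, -0.7]
opening: 0.0166
t 15.05 pos [509.6  83.  120.4] open 16.6 F [-0.98 -0.63 -0.66] q [ 0.06 -0.06  1.79  0.    1.41  1.47]
shift [ 0.94 -0.33  3.4 ] twist [-0.  0. -0.]
```

```bash

python3 -m pendant '[{"translation":[0.4,-0.1,0.8],"twist":[0,0,0],"grip":-1},{"translation":[0.3,-0.1,0.8],"twist":[0,0,0],"grip":-1},{"translation":[0.1,0,0.8],"twist":[0,0,0],"grip":-1},{"translation":[0,0,0.8],"twist":[0,0,0],"grip":-1},{"translation":[0,0,0.8],"twist":[0,0,0],"grip":-1},{"translation":[0,0,0.8],"twist":[0,0,0],"grip":-1},{"translation":[0,0,0.8],"twist":[0,0,0],"grip":-1},{"translation":[0,0,0.6],"twist":[0,0,0],"grip":-1},{"translation":[0,0,0],"twist":[0,0,0],"grip":-1},{"translation":[0,0,0],"twist":[0,0,0],"grip":-1}]' && python3 f.py 0.4 && python3 -m pendant '[{"translation":[0,0,0.5],"twist":[0,0,0],"grip":-1},{"translation":[0,0,0.5],"twist":[0,0,0],"grip":-1},{"translation":[0,0,0.5],"twist":[0,0,0],"grip":-1},{"translation":[0,0,0.5],"twist":[0,0,0],"grip":-1},{"translation":[0,0,0.5],"twist":[0,0,0],"grip":-1},{"translation":[0,0,0.5],"twist":[0,0,0],"grip":-1},{"translation":[0,0,0.4],"twist":[0,0,0],"grip":-1},{"translation":[0,0,0],"twist":[0,0,0],"grip":-1},{"translation":[0,0,0],"twist":[0,0,0],"grip":-1},{"translation":[0,0,0],"twist":[0,0,0],"grip":-1}]' && python3 f.py 0.4
python3 g.py 510.5 83.5 117 9.3
```

```text
t: 16.05
tool_pos: [0.5101, 0.084, 0.1133]
orientation: [-3.129, -0.255, 0.001]
force: [0.5, -0.8, -0.8]
opening: 0.017
t 16.2 F [ 0.1   0.05 -0.63] [-0.8 -0.9 -1.2  0.3] pos [510.14  83.99 113.33]
t: 17.2
tool_pos: [0.5111, 0.0841, 0.1109]
orientation: [-3.129, -0.255, -0.002]
force: [-0.5, -0.4, 1.3]
opening: 0.0169
t 17.35 F [-0.13 -0.04  1.28] [1.3 1.7 0.9 1.3] pos [511.11  84.13 110.93]
t 17.35 pos [511.1  84.1 110.9] open 16.6 F [0.08 0.59 1.26] q [ 0.06 -0.05  1.8   0.    1.39  1.47]
shift [-0.68  0.5  -6.09] twist [-0. -0.  0.]
```

```bash

python3 -m pendant '[{"translation":[-0.3,0.2,0.7],"twist":[0,0,0],"grip":-1},{"translation":[-0.2,0,0.7],"twist":[0,0,0],"grip":-1},{"translation":[0,0,0.4],"twist":[0,0,0],"grip":-1},{"translation":[0,0,0],"twist":[0,0,0],"grip":-1},{"translation":[0,0,0],"twist":[0,0,0],"grip":-1},{"translation":[0,0,0],"twist":[0,0,0],"grip":-1},{"translation":[0,0,0],"twist":[0,0,0],"grip":-1},{"translation":[0,0,0],"twist":[0,0,0],"grip":-1},{"translation":[0,0,0],"twist":[0,0,0],"grip":-1},{"translation":[0,0,0],"twist":[0,0,0],"grip":-1}]' ; python3 f.py 0.4
python3 g.py 513.8 63.8 124 9.3
```

```text
t: 18.35
tool_pos: [0.511, 0.0839, 0.1094]
orientation: [-3.129, -0.255, -0.004]
force: [-0.1, 0.3, 2.3]
opening: 0.0167
t 18.5 F [-0.35  0.54  1.86] [2.3 1.9 1.7 1.5] pos [510.97  83.95 109.41]
t 18.5 pos [511.   84.  109.4] open 16.7 F [-0.69  0.21  1.48] q [ 0.06 -0.05  1.81  0.    1.38  1.47]
shift [ -0.43  20.31 -14.62] twist [-0. -0.  0.]
```

```bash

python3 -m pendant '[{"translation":[0,0,-4],"twist":[0,0,0],"grip":-1},{"translation":[0,0,-5],"twist":[0,0,0],"grip":-1},{"translation":[0,0,-2],"twist":[0,0,0],"grip":-1},{"translation":[0,2,0],"twist":[0,0,0],"grip":-1},{"translation":[0.2,6,0],"twist":[0,0,0],"grip":-1},{"translation":[0.2,6,0],"twist":[0,0,0],"grip":-1},{"translation":[0.1,3,0],"twist":[0,0,0],"grip":-1},{"translation":[0,1,0],"twist":[0,0,0],"grip":-1},{"translation":[0,0,0],"twist":[0,0,0],"grip":-1},{"translation":[0,0,0],"twist":[0,0,0],"grip":-1}]' ; python3 g.py 513.8 63.8 117 9.3
```

```text
t: 19.5
tool_pos: [0.5135, 0.0638, 0.1197]
orientation: [-3.129, -0.254, 0.001]
force: [-0.7, -0.0, -0.5]
opening: 0.0167
t 19.5 pos [513.5  63.8 119.7] open 16.7 F [-0.69 -0.03 -0.47] q [ 0.02 -0.06  1.79  0.    1.41  1.43]
shift [0.27 0.07 2.73] twist [-0.  0. -0.]
```

```bash

python3 -m pendant '[{"translation":[0.2,0,0.7],"twist":[0,0,0],"grip":-1},{"translation":[0.1,0,0.8],"twist":[0,0,0],"grip":-1},{"translation":[0,0,0.8],"twist":[0,0,0],"grip":-1},{"translation":[0,0,0.8],"twist":[0,0,0],"grip":-1},{"translation":[0,0,0.8],"twist":[0,0,0],"grip":-1},{"translation":[0,0,0.8],"twist":[0,0,0],"grip":-1},{"translation":[0,0,0.8],"twist":[0,0,0],"grip":-1},{"translation":[0,0,0.3],"twist":[0,0,0],"grip":-1},{"translation":[0,0,0],"twist":[0,0,0],"grip":-1},{"translation":[0,0,0],"twist":[0,0,0],"grip":-1}]' && python3 f.py 0.4 && python3 -m pendant '[{"translation":[0,0,0.5],"twist":[0,0,0],"grip":-1},{"translation":[0,0,0.5],"twist":[0,0,0],"grip":-1},{"translation":[0,0,0.5],"twist":[0,0,0],"grip":-1},{"translation":[0,0,0.5],"twist":[0,0,0],"grip":-1},{"translation":[0,0,0.5],"twist":[0,0,0],"grip":-1},{"translation":[0,0,0.5],"twist":[0,0,0],"grip":-1},{"translation":[0,0,0.4],"twist":[0,0,0],"grip":-1},{"translation":[0,0,0],"twist":[0,0,0],"grip":-1},{"translation":[0,0,0],"twist":[0,0,0],"grip":-1},{"translation":[0,0,0],"twist":[0,0,0],"grip":-1}]' && python3 f.py 0.4 && python3 -m pendant '[{"translation":[0,0,0.5],"twist":[0,0,0],"grip":-1},{"translation":[0,0,0.5],"twist":[0,0,0],"grip":-1},{"translation":[0,0,0.5],"twist":[0,0,0],"grip":-1},{"translation":[0,0,0.5],"twist":[0,0,0],"grip":-1},{"translation":[0,0,0.5],"twist":[0,0,0],"grip":-1},{"translation":[0,0,0.5],"twist":[0,0,0],"grip":-1},{"translation":[0,0,0.4],"twist":[0,0,0],"grip":-1},{"translation":[0,0,0],"twist":[0,0,0],"grip":-1},{"translation":[0,0,0],"twist":[0,0,0],"grip":-1},{"translation":[0,0,0],"twist":[0,0,0],"grip":-1}]' && python3 f.py 0.4
python3 g.py 513.8 63.8 117 9.3
```

```text
t: 20.5
tool_pos: [0.5136, 0.0645, 0.1132]
orientation: [-3.129, -0.255, 0.001]
force: [0.6, -0.0, -1.5]
opening: 0.0169
t 20.65 F [-0.01  0.07 -1.26] [-1.5 -1.8 -0.6 -1.1] pos [513.63  64.47 113.23]
t: 21.65
tool_pos: [0.5146, 0.0646, 0.1108]
orientation: [-3.129, -0.255, -0.002]
force: [-0.2, 0.3, 2.0]
opening: 0.0173
t 21.8 F [-0.35  0.31  1.58] [2.  1.8 1.9 0.6] pos [514.58  64.59 110.81]
t 21.8 pos [514.6  64.6 110.8] open 16.6 F [-0.68  0.96  0.57] q [ 0.02 -0.05  1.8   0.    1.39  1.43]
shift [-0.88  0.64 -6.21] twist [-0. -0.  0.]
```

```bash

python3 -m pendant '[{"translation":[-0.3,0.2,0.7],"twist":[0,0,0],"grip":-1},{"translation":[-0.2,0,0.6],"twist":[0,0,0],"grip":-1},{"translation":[0,0,0.3],"twist":[0,0,0],"grip":-1},{"translation":[0,0,0],"twist":[0,0,0],"grip":-1},{"translation":[0,0,0],"twist":[0,0,0],"grip":-1},{"translation":[0,0,0],"twist":[0,0,0],"grip":-1},{"translation":[0,0,0],"twist":[0,0,0],"grip":-1},{"translation":[0,0,0],"twist":[0,0,0],"grip":-1},{"translation":[0,0,0],"twist":[0,0,0],"grip":-1},{"translation":[0,0,0],"twist":[0,0,0],"grip":-1}]' ; python3 f.py 0.4
python3 g.py 461.5 -199.5 190 9.3
```

```text
t: 22.8
tool_pos: [0.5144, 0.0644, 0.1094]
orientation: [-3.129, -0.255, -0.003]
force: [0.1, 0.6, 0.7]
opening: 0.0167
t 22.95 F [0.08 0.09 1.39] [0.7 1.1 2.2 1.6] pos [514.37  64.42 109.44]
t 22.95 pos [514.4  64.4 109.4] open 16.4 F [0.22 0.38 1.61] q [ 0.02 -0.05  1.8   0.    1.38  1.43]
shift [-94.69 251.71 -81.34] twist [-0. -0.  0.]
```

```bash

python3 -m pendant '[{"translation":[0,0,-12],"twist":[0,0,0],"grip":-1},{"translation":[0,0,-25],"twist":[0,0,0],"grip":-1},{"translation":[0,0,-25],"twist":[0,0,0],"grip":-1},{"translation":[-4,10,-16],"twist":[0,0,0],"grip":-1},{"translation":[-10,26,0],"twist":[0,0,0],"grip":-1},{"translation":[-12,32,0],"twist":[0,0,0],"grip":-1},{"translation":[-12,32,0],"twist":[0,0,0],"grip":-1},{"translation":[-12,32,0],"twist":[0,0,0],"grip":-1},{"translation":[-12,32,0],"twist":[0,0,0],"grip":-1},{"translation":[-10,26,0],"twist":[0,0,0],"grip":-1}]' ; 
python3 g.py 461.5 -199.5 190 9.3
```

```text
t: 23.95
tool_pos: [0.472, -0.1389, 0.1954]
orientation: [-3.129, -0.266, -0.003]
force: [-0.1, 1.1, -0.6]
opening: 0.0173
t 23.95 pos [ 472.  -138.9  195.4] open 17.3 F [-0.1   1.12 -0.61] q [-0.39 -0.17  1.76  0.    1.55  1.01]
shift [-20.59  57.97   5.29] twist [-0.   -0.    0.01]
```

```bash

python3 -m pendant '[{"translation":[-7,18,1],"twist":[0,0,0.005],"grip":-1},{"translation":[-6,15,1],"twist":[0,0,0],"grip":-1},{"translation":[-4,8,1],"twist":[0,0,0],"grip":-1},{"translation":[-1,3,0],"twist":[0,0,0],"grip":-1},{"translation":[0,0,0],"twist":[0,0,0],"grip":-1},{"translation":[0,0,0],"twist":[0,0,0],"grip":-1},{"translation":[0,0,0],"twist":[0,0,0],"grip":-1},{"translation":[0,0,0],"twist":[0,0,0],"grip":-1},{"translation":[0,0,0],"twist":[0,0,0],"grip":-1},{"translation":[0,0,0],"twist":[0,0,0],"grip":-1}]' ; 
python3 g.py 461.5 -199.5 185 9.3
```

```text
t: 24.95
tool_pos: [0.4604, -0.188, 0.1949]
orientation: [-3.131, -0.255, -0.003]
force: [0.0, 0.1, -1.5]
opening: 0.0168
t 24.95 pos [ 460.4 -188.   194.9] open 16.8 F [ 0.03  0.07 -1.47] q [-0.49 -0.16  1.75  0.    1.55  0.92]
shift [-0.76 11.57  9.92] twist [-0. -0.  0.]
```

```bash

python3 -m pendant '[{"translation":[-0.3,3.5,1],"twist":[0,0,0],"grip":-1},{"translation":[-0.3,4,3],"twist":[0,0,0],"grip":-1},{"translation":[0,2.2,4],"twist":[0,0,0],"grip":-1},{"translation":[0,0.5,3],"twist":[0,0,0],"grip":-1},{"translation":[0,0,1],"twist":[0,0,0],"grip":-1},{"translation":[0,0,0],"twist":[0,0,0],"grip":-1},{"translation":[0,0,0],"twist":[0,0,0],"grip":-1},{"translation":[0,0,0],"twist":[0,0,0],"grip":-1},{"translation":[0,0,0],"twist":[0,0,0],"grip":-1},{"translation":[0,0,0],"twist":[0,0,0],"grip":-1}]' ; 
python3 g.py 461.5 -199.5 110 9.3
```

```text
t: 25.95
tool_pos: [0.4614, -0.1989, 0.1815]
orientation: [-3.13, -0.255, -0.002]
force: [1.2, -0.1, -1.0]
opening: 0.017
t 25.95 pos [ 461.4 -198.9  181.5] open 17.0 F [ 1.19 -0.07 -0.95] q [-0.51 -0.14  1.75  0.    1.52  0.9 ]
shift [-0.08  0.64 71.5 ] twist [-0. -0.  0.]
```

```bash

python3 -m pendant '[{"translation":[0,0.4,5],"twist":[0,0,0],"grip":-1},{"translation":[0,0.2,9],"twist":[0,0,0],"grip":-1},{"translation":[0,0,12],"twist":[0,0,0],"grip":-1},{"translation":[0,0,12],"twist":[0,0,0],"grip":-1},{"translation":[0,0,10],"twist":[0,0,0],"grip":-1},{"translation":[0,0,7],"twist":[0,0,0],"grip":-1},{"translation":[0,0,3],"twist":[0,0,0],"grip":-1},{"translation":[0,0,1],"twist":[0,0,0],"grip":-1},{"translation":[0,0,0],"twist":[0,0,0],"grip":-1},{"translation":[0,0,0],"twist":[0,0,0],"grip":-1}]' ; 
python3 g.py 461.5 -199.5 108.5 9.3
```

```text
t: 26.95
tool_pos: [0.4606, -0.1989, 0.1157]
orientation: [-3.129, -0.255, 0.001]
force: [0.2, -0.3, -1.1]
opening: 0.0168
t 26.95 pos [ 460.6 -198.9  115.7] open 16.8 F [ 0.22 -0.26 -1.07] q [-0.51 -0.1   1.84  0.    1.4   0.9 ]
shift [0.76 0.77 7.24] twist [-0.  0.  0.]
```

```bash

python3 -m pendant '[{"translation":[0.4,0.4,0.8],"twist":[0,0,0],"grip":-1},{"translation":[0.3,0.3,1.2],"twist":[0,0,0],"grip":-1},{"translation":[0,0,1.2],"twist":[0,0,0],"grip":-1},{"translation":[0,0,1.2],"twist":[0,0,0],"grip":-1},{"translation":[0,0,1.2],"twist":[0,0,0],"grip":-1},{"translation":[0,0,0.8],"twist":[0,0,0],"grip":-1},{"translation":[0,0,0],"twist":[0,0,0],"grip":-1},{"translation":[0,0,0],"twist":[0,0,0],"grip":-1},{"translation":[0,0,0],"twist":[0,0,0],"grip":-1},{"translation":[0,0,0],"twist":[0,0,0],"grip":-1}]' ; 
python3 f.py 0.4; python3 g.py 461.5 -199.5 108.5 9.3
```

```text
t: 27.95
tool_pos: [0.4625, -0.2001, 0.1104]
orientation: [-3.131, -0.255, -0.003]
force: [-0.4, -0.2, -2.0]
opening: 0.0167
t 28.1 F [ 0.09  0.17 -1.42] [-2.  -1.3 -1.2 -1.2] pos [ 462.53 -200.09  110.37]
t 28.1 pos [ 462.5 -200.1  110.4] open 16.5 F [ 0.13  0.31 -1.17] q [-0.51 -0.09  1.84  0.    1.39  0.9 ]
shift [-0.91 -0.75  1.85] twist [-0. -0.  0.]
```

```bash

python3 -m pendant '[{"translation":[-0.5,-0.4,0.8],"twist":[0,0,0],"grip":-1},{"translation":[0,0,0.8],"twist":[0,0,0],"grip":-1},{"translation":[0,0,0.4],"twist":[0,0,0],"grip":-1},{"translation":[0,0,0],"twist":[0,0,0],"grip":-1},{"translation":[0,0,0],"twist":[0,0,0],"grip":0.2},{"translation":[0,0,0],"twist":[0,0,0],"grip":0.2},{"translation":[0,0,0],"twist":[0,0,0],"grip":0.2},{"translation":[0,0,0],"twist":[0,0,0],"grip":0.2},{"translation":[0,0,0],"twist":[0,0,0],"grip":0.2},{"translation":[0,0,0],"twist":[0,0,0],"grip":0.2}]' ; 
python3 g.py 461.5 -199.5 185 9.3
```

```text
t: 29.1
tool_pos: [0.4624, -0.2, 0.1088]
orientation: [-3.131, -0.255, -0.004]
force: [0.9, 0.1, -0.3]
opening: 0.0549
t 29.1 pos [ 462.4 -200.   108.8] open 54.9 F [ 0.91  0.06 -0.28] q [-0.51 -0.09  1.84  0.    1.39  0.9 ]
shift [ -0.59  -0.62 -76.21] twist [ 0. -0.  0.]
```

```bash

python3 -m pendant '[{"translation":[-0.5,0,0],"twist":[0,0,0],"grip":0.4},{"translation":[0,0,-8],"twist":[0,0,0],"grip":0.4},{"translation":[0,0,-18],"twist":[0,0,0],"grip":0.4},{"translation":[0,0,-20],"twist":[0,0,0],"grip":0.4},{"translation":[0,0,-20],"twist":[0,0,0],"grip":0.4},{"translation":[0,0,-6],"twist":[0,0,0],"grip":0.4},{"translation":[4,-20,0],"twist":[0,0,0],"grip":0},{"translation":[8,-40,0],"twist":[0,0,0],"grip":0},{"translation":[8,-40,0],"twist":[0,0,-0.05],"grip":0},{"translation":[9,-40,0],"twist":[0,0,-0.1],"grip":0}]' ; 
python3 g.py 480.2 280 150 92.4
python3 - <<'E'
from m import *
q,d=robot.read_camera("top");C=cloud("top",d)
for A in(W,C):
    a=A[win(A,.4,.55,-.26,-.14,.154,.18)]; b=A[win(A,.4,.55,-.26,-.14,.077,.09)]; print(len(a),a.mean(0).round(4),len(b),b.mean(0).round(4))
E
```

```text
t: 30.1
tool_pos: [0.4655, -0.0578, 0.1854]
orientation: [3.103, 0.48, 0.006]
force: [1.2, 0.7, 0.4]
opening: 0.0469
t 30.1 pos [465.5 -57.8 185.4] open 46.9 F [1.15 0.71 0.39] q [-0.23 -0.24  1.83 -0.    1.54  1.03]
shift [ 115.87 -317.7    34.93] twist [ 0.   -0.   -1.31]
52 [ 0.4614 -0.1992  0.1635] 78 [ 0.4647 -0.1963  0.0789]
0 [nan nan nan] 5 [ 0.501  -0.2056  0.078 ]<stdin>:4: RuntimeWarning: Mean of empty slice.
  ret = um.true_divide(
```

```bash

python3 -m pendant '[{"translation":[11,-30,0],"twist":[0,0,-0.13],"grip":0},{"translation":[15,-28,0],"twist":[0,0,-0.13],"grip":0},{"translation":[18,-26,0],"twist":[0,0,-0.13],"grip":0},{"translation":[22,-24,0],"twist":[0,0,-0.13],"grip":0},{"translation":[24,-21,0],"twist":[0,0,-0.13],"grip":0},{"translation":[27,-17,2],"twist":[0,0,-0.13],"grip":0},{"translation":[29,-14,4],"twist":[0,0,-0.13],"grip":0},{"translation":[30,-10,5],"twist":[0,0,-0.13],"grip":0},{"translation":[25,-5,5],"twist":[0,0,-0.12],"grip":0},{"translation":[10,-1,4],"twist":[0,0,-0.05],"grip":0}]' ; 
python3 g.py 480.2 280 100 92.4
python3 - <<'E'
from m import *
q,d=robot.read_camera("top");C=cloud("top",d)
for A in(W,C):
    a=A[win(A,.4,.55,-.26,-.14,.154,.18)]; b=A[win(A,.4,.55,-.26,-.14,.077,.09)]; print(len(a),a.mean(0).round(4),len(b),b.mean(0).round(4))
E
```

```text
t: 31.15
tool_pos: [0.4667, 0.2509, 0.1637]
orientation: [2.213, 2.228, 0.007]
force: [-0.6, -0.1, -0.3]
opening: 0.0466
t 31.15 pos [466.7 250.9 163.7] open 46.6 F [-0.57 -0.14 -0.27] q [ 0.4  -0.06  1.71  0.    1.48  0.39]
shift [28.88 13.37 63.77] twist [ 0.   -0.   -0.04]
52 [ 0.4614 -0.1992  0.1635] 78 [ 0.4647 -0.1963  0.0789]
54 [ 0.4625 -0.1994  0.1634] 73 [ 0.4604 -0.1973  0.0791]
```

```bash

python3 -m pendant '[{"translation":[8,5,8],"twist":[0,0,-0.03],"grip":0},{"translation":[10,5,12],"twist":[0,0,0],"grip":0},{"translation":[6,2,15],"twist":[0,0,0],"grip":0},{"translation":[2,0,15],"twist":[0,0,0],"grip":0},{"translation":[0,0,15],"twist":[0,0,0],"grip":0},{"translation":[0,0,15],"twist":[0,0,0],"grip":0},{"translation":[0,0,12],"twist":[0,0,0],"grip":0},{"translation":[0,0,6],"twist":[0,0,0],"grip":0},{"translation":[0,0,2],"twist":[0,0,0],"grip":0},{"translation":[0,0,0],"twist":[0,0,0],"grip":0}]' ; 
python3 g.py 480.2 280 40 92.4
```

```text
t: 32.2
tool_pos: [0.4766, 0.2744, 0.0538]
orientation: [2.185, 2.256, -0.002]
force: [-0.2, -0.6, 0.5]
opening: 0.0464
t 32.2 pos [476.6 274.4  53.8] open 46.4 F [-0.2  -0.57  0.5 ] q [ 0.43  0.09  1.76 -0.    1.28  0.4 ]
shift [ 5.5   3.8  13.82] twist [-0.    0.   -0.01]
```

```bash

python3 -m pendant '[{"translation":[2.5,1.7,4],"twist":[0,0,-0.008],"grip":0},{"translation":[2.3,1.6,7],"twist":[0,0,0],"grip":0},{"translation":[0.5,0.3,9],"twist":[0,0,0],"grip":0},{"translation":[0,0,8],"twist":[0,0,0],"grip":0},{"translation":[0,0,6],"twist":[0,0,0],"grip":0},{"translation":[0,0,4],"twist":[0,0,0],"grip":0},{"translation":[0,0,1],"twist":[0,0,0],"grip":0},{"translation":[0,0,0],"twist":[0,0,0],"grip":0},{"translation":[0,0,0],"twist":[0,0,0],"grip":0},{"translation":[0,0,0],"twist":[0,0,0],"grip":0}]' ; 
python3 g.py 480.2 280 7 92.4
```

```text
t: 33.2
tool_pos: [0.4819, 0.281, 0.0133]
orientation: [2.175, 2.265, 0.003]
force: [-0.8, 0.1, -0.9]
opening: 0.0467
t 33.2 pos [481.9 281.   13.3] open 46.7 F [-0.84  0.09 -0.9 ] q [ 0.44  0.16  1.77 -0.    1.21  0.4 ]
shift [-0.97 -1.73  6.32] twist [ 0.  0. -0.]
```

```bash

python3 -m pendant '[{"translation":[-0.7,-1,1.5],"twist":[0,0,0],"grip":0},{"translation":[0,-0.3,2],"twist":[0,0,0],"grip":0},{"translation":[0,0,1.7],"twist":[0,0,0],"grip":0},{"translation":[0,0,0],"twist":[0,0,0],"grip":0},{"translation":[0,0,0],"twist":[0,0,0],"grip":-1},{"translation":[0,0,0],"twist":[0,0,0],"grip":-1},{"translation":[0,0,0],"twist":[0,0,0],"grip":-1},{"translation":[0,0,0],"twist":[0,0,0],"grip":-1},{"translation":[0,0,0],"twist":[0,0,0],"grip":-1},{"translation":[0,0,0],"twist":[0,0,0],"grip":-1}]' 50
python3 g.py 480.2 280 7 92.4
```

```text
t: 34.2
tool_pos: [0.4812, 0.2805, 0.0086]
orientation: [2.174, 2.264, 0.005]
force: [0.5, -0.2, 0.0]
opening: 0.0037
t 34.2 pos [481.2 280.5   8.6] open 3.7 F [ 0.46 -0.17  0.04] q [ 0.44  0.16  1.78 -0.    1.2   0.4 ]
shift [-0.49 -0.98  1.62] twist [ 0. -0. -0.]
```

```bash
python3 - <<'E'
from h import *
p,d=robot.read_camera("scene"); np.savez("pics/scene2.npz",p=p,d=d)
cv2.imwrite("pics/scene2.png",cv2.resize(p[150:260,120:260],None,fx=5,fy=5,interpolation=cv2.INTER_CUBIC)[:,:,::-1])
E
python3 g.py 480 280 7 92.4
```

```text
t 34.25 pos [481.2 280.6   8.7] open 1.6 F [-1.18  0.61 -0.26] q [ 0.44  0.16  1.78 -0.    1.2   0.4 ]
shift [-0.52 -1.22  1.66] twist [ 0. -0. -0.]
```

View pics/scene2.png

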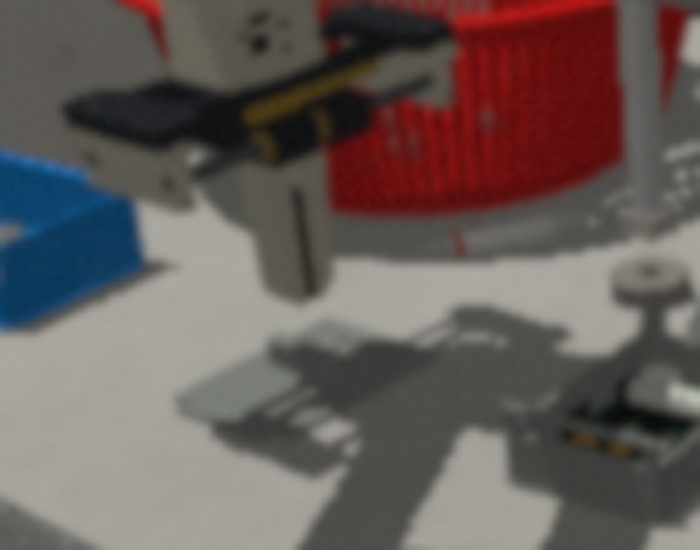

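The picture shows the closed finger tips at crop (300,295), above and behind the cover at (270,370), so no grip on the ridge at (290,345). I'll check by projection.

```bash
python3 - <<'E'
from m import *
np.set_printoptions(suppress=True,precision=4,linewidth=160)
t=np.array(robot.read_state()["tool_pos"])
print("TCP",proj("scene",t),"ridge",proj("scene",[.4802,.28,.02]))
z3=np.load("pics/scene2.npz");C=cloud("scene",z3["d"])
for n,A in(("scene0",W2),("scene2",C)):
    a=A[win(A,.38,.58,.2,.36,.013,.024)]; print(n,"ridge pts",len(a),a.mean(0))
    a=A[win(A,.38,.58,.2,.36,.002,.010)]; print(n,"plate pts",len(a),a.mean(0),a.min(0),a.max(0))
u,v=180,208
for v in range(196,226,3): print(v,C[v,180])
print(C[222,165:190:4])
E
```

```text
TCP [181.6348 222.6933] ridge [180.9173 218.9723]
scene0 ridge pts 63 [0.4773 0.2787 0.0182]
scene0 plate pts 656 [0.4718 0.2751 0.0042] [0.3809 0.2001 0.002 ] [0.579 0.359 0.009]
scene2 ridge pts 69 [0.4769 0.2779 0.018 ]
scene2 plate pts 674 [0.4702 0.2764 0.0043] [0.3816 0.2001 0.002 ] [0.5772 0.3559 0.0098]
196 [0.484  0.2757 0.0841]
199 [0.4829 0.2758 0.0763]
202 [0.4811 0.2751 0.0688]
205 [0.478  0.2726 0.0623]
208 [0.4756 0.271  0.0554]
211 [0.5332 0.3518 0.0021]
214 [0.5223 0.3387 0.0009]
217 [-0.1003 -0.5163  0.4906]
220 [0.476  0.2787 0.0192]
223 [0.4773 0.2823 0.0089]
[[0.4663 0.3311 0.0019]
 [0.4689 0.3172 0.0049]
 [0.476  0.3098 0.0041]
 [0.4754 0.2918 0.0098]
 [0.4755 0.275  0.0147]
 [0.4743 0.2569 0.0206]
 [0.5009 0.2758 0.0039]]
```

```bash
python3 - <<'E'
from m import *
np.set_printoptions(suppress=True,precision=4,linewidth=160)
C=cloud("scene",np.load("pics/scene2.npz")["d"]); a=C[win(C,.44,.52,.25,.31,.03,.12)]
print("finger now (TCP .4812 .2806 .0087): min z",np.sort(a[:,2])[:8],"xy of lowest",a[a[:,2]<.056].mean(0), "x-range",a[:,0].min(),a[:,0].max())
C=cloud("scene",np.load("pics/scene1.npz")["d"]); a=C[win(C,.46,.56,.03,.17,.08,.25)]
far=a[(abs(a[:,1]-.1018)>.013)]; print("finger scene1 (TCP .5059 .1018 .1459):",np.sort(far[:,2])[:8])
h=a[abs(a[:,1]-.1)<.012]; print("handle rows z:",np.sort(h[:,2])[:3])
a=W2[win(W2,.1,.3,-.7,-.45,.1,.4)]; print("start (TCP .2016 -.5645 .1797)",len(a),np.sort(a[:,2])[:8],proj("scene",[.2016,-.5645,.1797]))
E
```

```text
finger now (TCP .4812 .2806 .0087): min z [0.048  0.0481 0.0483 0.0488 0.0494 0.0498 0.0498 0.0501] xy of lowest [0.4808 0.2741 0.0522] x-range 0.4598052113251213 0.5004921330515874
finger scene1 (TCP .5059 .1018 .1459): [0.1137 0.1146 0.1148 0.1161 0.1169 0.118  0.1183 0.1847]
handle rows z: [0.08   0.0808 0.0814]
start (TCP .2016 -.5645 .1797) 9494 [0.2171 0.2175 0.2176 0.2177 0.2178 0.2181 0.2182 0.2185] [578.9947 450.4118]
```

The real finger tips sit about 39 mm behind the reported TCP. Three views agree: 37.5, 38.8 and 39.3 mm. The probe moves were relative, so they're unaffected. I'll reopen and go lower with that offset (reported z ≈ -32).

```bash

python3 -m pendant '[{"translation":[-0.3,-0.5,0],"twist":[0,0,0],"grip":0},{"translation":[0,0,0],"twist":[0,0,0],"grip":0},{"translation":[0,0,0],"twist":[0,0,0],"grip":0},{"translation":[0,0,4],"twist":[0,0,0],"grip":0},{"translation":[0,0,7],"twist":[0,0,0],"grip":0},{"translation":[0,0,8],"twist":[0,0,0],"grip":0},{"translation":[0,0,7],"twist":[0,0,0],"grip":0},{"translation":[0,0,4],"twist":[0,0,0],"grip":0},{"translation":[0,0,2],"twist":[0,0,0],"grip":0},{"translation":[0,0,0],"twist":[0,0,0],"grip":0}]'
python3 g.py 480.2 280 -32 92.4
```

```text
t: 35.25
tool_pos: [0.4798, 0.2797, -0.0275]
orientation: [2.175, 2.265, 0.002]
force: [0.0, 0.2, 0.4]
opening: 0.0464
t 35.25 pos [479.8 279.7 -27.5] open 46.4 F [0.01 0.21 0.44] q [ 0.44  0.21  1.8  -0.    1.13  0.4 ]
shift [0.27 0.43 4.48] twist [ 0.  0. -0.]
```

```bash

python3 -m pendant '[{"translation":[0.2,0.3,1.8],"twist":[0,0,0],"grip":0},{"translation":[0,0,1.8],"twist":[0,0,0],"grip":-1},{"translation":[0,0,0],"twist":[0,0,0],"grip":-1},{"translation":[0,0,0],"twist":[0,0,0],"grip":-1},{"translation":[0,0,0],"twist":[0,0,0],"grip":-1},{"translation":[0,0,0],"twist":[0,0,0],"grip":-1},{"translation":[0,0,0],"twist":[0,0,0],"grip":-1},{"translation":[0,0,0],"twist":[0,0,0],"grip":-1},{"translation":[0,0,0],"twist":[0,0,0],"grip":-1},{"translation":[0,0,0],"twist":[0,0,0],"grip":-1}]' 50
python3 g.py 480.2 280 -32 92.4
```

```text
t: 36.25
tool_pos: [0.4809, 0.2804, -0.0304]
orientation: [2.174, 2.264, 0.005]
force: [1.3, -0.4, -0.2]
opening: 0.0093
t 36.25 pos [480.9 280.4 -30.4] open 9.3 F [ 1.3  -0.39 -0.2 ] q [ 0.44  0.22  1.8  -0.    1.12  0.4 ]
shift [-0.34 -0.76  1.64] twist [ 0. -0. -0.]
```

```bash

python3 -m pendant '[{"translation":[0,0,-6],"twist":[0,0,0],"grip":-1},{"translation":[0,0,-14],"twist":[0,0,0],"grip":-1},{"translation":[0,0,-18],"twist":[0,0,-0.03],"grip":-1},{"translation":[0,0,-18],"twist":[-0.07,0,-0.03],"grip":-1},{"translation":[0,0,-10],"twist":[-0.07,0,-0.03],"grip":-1},{"translation":[0,0,-2],"twist":[-0.07,0,-0.02],"grip":-1},{"translation":[0,0,0],"twist":[-0.06,0,0],"grip":-1},{"translation":[0,0,0],"twist":[0,0,0],"grip":-1},{"translation":[0,0,0],"twist":[0,0,0],"grip":-1},{"translation":[0,0,0],"twist":[0,0,0],"grip":-1}]' 55
python3 g.py 549.1 90.1 41 99.3 17 9.3
```

```text
t: 37.25
tool_pos: [0.4833, 0.2819, 0.0509]
orientation: [1.908, 2.228, 0.319]
force: [0.3, 0.1, -1.0]
opening: 0.0095
t 37.25 pos [483.3 281.9  50.9] open 9.5 F [ 0.3   0.08 -0.95] q [ 0.51 -0.15  2.04 -0.13  0.98  0.42]
shift [-199.59   31.15   20.56] twist [-0.01  0.01 -0.01]
```

```bash
python3 -c "
from plant import robot
from scipy.spatial.transform import Rotation as R
print('tool z',R.from_rotvec(robot.read_state()['orientation']).as_matrix()[:,2].round(3))"
python3 -m pendant '[{"translation":[-15,2,1],"twist":[0,0,0],"grip":-1},{"translation":[-28,4,2],"twist":[0,0,0],"grip":-1},{"translation":[-32,5,3],"twist":[0,0,0],"grip":-1},{"translation":[-32,5,3],"twist":[-0.01,0.01,-0.01],"grip":-1},{"translation":[-30,5,3],"twist":[0,0,0],"grip":-1},{"translation":[-25,4,2],"twist":[0,0,0],"grip":-1},{"translation":[-12,2,1],"twist":[0,0,0],"grip":-1},{"translation":[-4,0,0],"twist":[0,0,0],"grip":-1},{"translation":[0,0,0],"twist":[0,0,0],"grip":-1},{"translation":[0,0,0],"twist":[0,0,0],"grip":-1}]'
python3 g.py 549.1 90.1 41 99.3 17 9.3
```

```text
tool z [ 0.282  0.039 -0.959]
t: 38.25
tool_pos: [0.5495, 0.1044, 0.0483]
orientation: [1.902, 2.239, 0.336]
force: [0.4, -0.4, -0.2]
opening: 0.0098
t 38.25 pos [549.5 104.4  48.3] open 9.8 F [ 0.35 -0.37 -0.16] q [ 0.07 -0.19  2.08  0.04  0.96 -0.11]
shift [-14.08  -4.68   6.15] twist [-0.   -0.01 -0.  ]
```

```bash

python3 -m pendant '[{"translation":[-5,-1.5,2],"twist":[0,-0.005,0],"grip":-1},{"translation":[-5,-1.5,2],"twist":[0,0,0],"grip":-1},{"translation":[-2.5,-1,1],"twist":[0,0,0],"grip":-1},{"translation":[0,0,0],"twist":[0,0,0],"grip":-1},{"translation":[0,0,0],"twist":[0,0,0],"grip":-1},{"translation":[0,0,0],"twist":[0,0,0],"grip":-1},{"translation":[0,0,0],"twist":[0,0,0],"grip":-1},{"translation":[0,0,0],"twist":[0,0,0],"grip":-1}, {"translation":[0,0,0],"twist":[0,0,0],"grip":-1},{"translation":[0,0,0],"twist":[0,0,0],"grip":-1}]'
python3 g.py 549.1 90.1 20.7 99.3 17 9.3
python3 - <<'E'
from h import *
from scipy.spatial.transform import Rotation as Ro
p,d=robot.read_camera("scene"); s=robot.read_state()
R=Ro.from_rotvec(s["orientation"]).as_matrix(); t=np.array(s["tool_pos"]); np.savez("pics/scene3.npz",p=p,d=d,R=R,t=t)
O=t-R[:,2]*.0304; u=R[:,1]; w=R[:,0]; n=-R[:,2]
L=[O-.062*u+.002*n+k*.031*w for k in(-1,0,1)]; th=np.radians(9.3); M=np.array([[np.cos(th),-np.sin(th),0],[np.sin(th),np.cos(th),0],[0,0,1]]); c=np.array([.5315,.0872,0])
print("lip module mm",[(M.T@(l-c)*1000).round(1) for l in L],"rear",(M.T@(O+.054*u-c)*1000).round(1))
cr=cv2.resize(p[140:260,180:320],None,fx=5,fy=5,interpolation=cv2.INTER_CUBIC)
def dot(q,col):
    a,b=((proj("scene",q)-[180,140]+.5)*5).astype(int); cv2.circle(cr,(a,b),3,col,1)
for l in L: dot(l,(255,0,0))
for y in(-.0345,.0345):
    for z in(.039,.0435): dot(c+M@np.array([-.06,y,z]),(0,255,0))
cv2.imwrite("pics/scene3.png",cr[:,:,::-1])
E
```

```text
t: 39.25
tool_pos: [0.5483, 0.0936, 0.0418]
orientation: [1.896, 2.24, 0.331]
force: [-0.7, 0.9, -1.0]
opening: 0.0095
t 39.25 pos [548.3  93.6  41.8] open 9.5 F [-0.75  0.94 -0.99] q [ 0.05 -0.19  2.09  0.04  0.94 -0.13]
shift [-3.56 -5.86 20.25] twist [-0. -0.  0.]
lip module mm [array([-51. , -27.7,  54.9]), array([-51.1,   3.3,  55. ]), array([-51.2,  34.3,  55. ])] rear [60.5  3.7 86.5]
```

View pics/scene3.png

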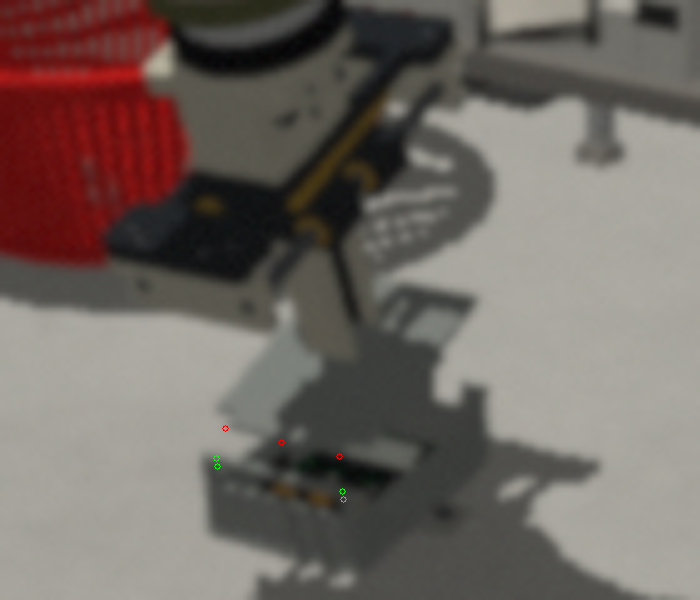

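The lip edge looks a little higher than my prediction, with the left corner near (222,408) and the red dot at (225,428). I'll measure the cover's plane from the depth before inserting.

```bash
python3 - <<'E'
from h import *
np.set_printoptions(suppress=True,precision=2,linewidth=160)
f=np.load("pics/scene3.npz");C=cloud("scene",f["d"]); th=np.radians(9.3); M=np.array([[np.cos(th),-np.sin(th),0],[np.sin(th),np.cos(th),0],[0,0,1]]); c=np.array([.5315,.0872,0])
R,t=f["R"],f["t"]; O=t-R[:,2]*.0304; B=np.stack([R[:,1],R[:,0],-R[:,2]],1)  # cover axes
K=((C-O)@B*1000)   # points in assumed cover frame
m=(abs(K[...,0])<75)&(abs(K[...,1])<50)&(abs(K[...,2]-4)<12); 
q=K[m&(K[...,0]<-10)]; print(len(q))
for y0 in range(-45,50,10):
    r=q[(q[:,1]>y0)&(q[:,1]<=y0+10)]
    if len(r)>3: print(y0,len(r),"x min",np.sort(r[:,0])[:3],"z med",np.median(r[:,2]))
A=np.c_[q[:,0],q[:,1],np.ones(len(q))]; k=np.linalg.lstsq(A,q[:,2],rcond=None)[0]; res=q[:,2]-A@k; g=abs(res)<3
k=np.linalg.lstsq(A[g],q[g,2],rcond=None)[0]; print("z = a x + b y + c (cover frame; expect 0,0,4):",k,g.sum())
r=K[m&(K[...,0]>15)]; print("rear side",len(r),np.median(r[:,2]) if len(r) else "", r[:,0].max() if len(r) else "")
E
```

```text
570
-45 56 x min [-73.4  -72.83 -72.66] z med 3.4891799123016645
-35 63 x min [-74.21 -73.9  -62.03] z med 4.22952014217537
-25 73 x min [-74.98 -74.39 -73.75] z med 3.984786101606216
-15 73 x min [-74.93 -74.7  -74.66] z med 4.513018327659785
-5 69 x min [-74.11 -73.09 -71.08] z med 4.236486004376131
5 68 x min [-73.94 -73.3  -72.28] z med 3.994850482750506
15 67 x min [-74.85 -74.55 -72.69] z med 4.171768950676456
25 61 x min [-74.07 -73.13 -72.08] z med 4.50492462853186
35 40 x min [-74.7  -74.53 -72.65] z med 3.614039605000921
z = a x + b y + c (cover frame; expect 0,0,4): [0.02 0.   4.68] 498
rear side 201 3.6866227064423778 56.411757245214744
```

Depth puts the cover plane exactly where predicted (4.2 mm against 4), so the grasp held. Lowering to slot height.

```bash

python3 -m pendant '[{"translation":[-1.5,-0.8,3],"twist":[0,0,0],"grip":-1},{"translation":[-1.3,-1.3,4],"twist":[0,0,0],"grip":-1},{"translation":[-0.3,-1.3,4.5],"twist":[0,0,0],"grip":-1},{"translation":[0,-1.3,4],"twist":[0,0,0],"grip":-1},{"translation":[0,-0.6,2],"twist":[0,0,0],"grip":-1},{"translation":[0,0,0.5],"twist":[0,0,0],"grip":-1},{"translation":[0,0,0],"twist":[0,0,0],"grip":-1},{"translation":[0,0,0],"twist":[0,0,0],"grip":-1}, {"translation":[0,0,0],"twist":[0,0,0],"grip":-1},{"translation":[0,0,0],"twist":[0,0,0],"grip":-1}]'
python3 g.py 549.1 90.1 20.7 99.3 17 9.3
```

```text
t: 40.3
tool_pos: [0.5487, 0.0902, 0.0209]
orientation: [1.897, 2.24, 0.331]
force: [-0.2, -0.1, -0.5]
opening: 0.0094
t 40.3 pos [548.7  90.2  20.9] open 9.4 F [-0.17 -0.09 -0.46] q [ 0.04 -0.15  2.11  0.05  0.9  -0.15]
shift [-0.2   0.29  0.31] twist [-0. -0.  0.]
```

```bash

python3 -m pendant '[{"translation":[0,-1.2,-0.4],"twist":[0,0,0],"grip":-1},{"translation":[0,-1.5,-0.45],"twist":[0,0,0],"grip":-1},{"translation":[0,-1.5,-0.45],"twist":[0,0,0],"grip":-1},{"translation":[0,-1.5,-0.45],"twist":[0,0,0],"grip":-1},{"translation":[0,-1.5,-0.45],"twist":[0,0,0],"grip":-1},{"translation":[0,-1.2,-0.4],"twist":[0,0,0],"grip":-1},{"translation":[0,-0.5,-0.1],"twist":[0,0,0],"grip":-1},{"translation":[0,0,0],"twist":[0,0,0],"grip":-1}, {"translation":[0,0,0],"twist":[0,0,0],"grip":-1},{"translation":[0,0,0],"twist":[0,0,0],"grip":-1}]'
python3 f.py 9; python3 g.py 539 88.5 20.7 99.3 17 9.3
```

```text
t: 41.3
tool_pos: [0.5389, 0.0886, 0.0214]
orientation: [1.896, 2.24, 0.331]
force: [0.4, -0.2, -0.9]
opening: 0.0093
t 41.45 F [ 0.05 -0.02 -0.73] [-0.9 -0.6 -0.8 -0.6] pos [538.92  88.57  21.41]
t 41.45 pos [538.9  88.6  21.4] open 9.7 F [-0.05  0.86 -0.56] q [ 0.04 -0.19  2.14  0.05  0.9  -0.15]
shift [-0.08 -0.13  0.69] twist [-0. -0.  0.]
```

```bash

python3 -m pendant '[{"translation":[0,-0.55,1.1],"twist":[0.016,0,0],"grip":-1},{"translation":[0,-0.55,1.1],"twist":[0.016,0,0],"grip":-1},{"translation":[0,-0.55,1.1],"twist":[0.016,0,0],"grip":-1},{"translation":[0,-0.55,1.1],"twist":[0.016,0,0],"grip":-1},{"translation":[0,-0.55,1.1],"twist":[0.016,0,0],"grip":-1},{"translation":[0,-0.55,1.1],"twist":[0.016,0,0],"grip":-1},{"translation":[0,-0.55,1.1],"twist":[0.016,0,0],"grip":-1},{"translation":[0,-0.5,1],"twist":[0.014,0,0],"grip":-1}, {"translation":[0,0,0],"twist":[0,0,0],"grip":-1},{"translation":[0,0,0],"twist":[0,0,0],"grip":-1}]'
python3 f.py 9; python3 g.py 536.4 88 10.7 99.3 9 9.3
```

```text
t: 42.45
tool_pos: [0.5371, 0.0882, 0.0109]
orientation: [1.962, 2.318, 0.181]
force: [0.3, -0.3, -0.6]
opening: 0.0096
t 42.6 F [ 0.07 -0.16 -0.74] [-0.6 -0.5 -0.4 -1.4] pos [537.01  88.22  10.93]
t 42.6 pos [537.   88.2  11. ] open 9.8 F [-0.19 -0.42 -1.37] q [ 0.05 -0.03  1.99  0.02  1.03 -0.12]
shift [-0.11 -0.62  0.19] twist [-0. -0.  0.]
```

```bash

python3 -m pendant '[{"translation":[0,-0.6,0.4],"twist":[0.008,0,0],"grip":-1},{"translation":[0,-0.6,0.6],"twist":[0.008,0,0],"grip":-1},{"translation":[0,0,0],"twist":[0,0,0],"grip":-1},{"translation":[0,0,0],"twist":[0,0,0],"grip":-0.2},{"translation":[0,0,0],"twist":[0,0,0],"grip":-0.2},{"translation":[0,0,0],"twist":[0,0,0],"grip":-0.2},{"translation":[0,0,0],"twist":[0,0,0],"grip":-0.2},{"translation":[0,0,-4],"twist":[0,0,0],"grip":-0.2}, {"translation":[0,0,-10],"twist":[0,0,0],"grip":-0.2},{"translation":[0,0,-16],"twist":[0,0,0],"grip":-0.2}]'
python3 g.py 520 85.4 90 9.3 9 9.3
```

```text
t: 43.6
tool_pos: [0.5297, 0.0871, 0.0392]
orientation: [1.972, 2.329, 0.158]
force: [-0.9, 0.2, 0.7]
opening: 0.0374
t 43.6 pos [529.7  87.1  39.2] open 37.4 F [-0.92  0.22  0.66] q [ 0.06 -0.07  1.97  0.02  1.11 -0.12]
shift [ -0.05  -2.95 -51.69] twist [-0.02  0.02  1.57]
```

```bash

python3 -m pendant '[{"translation":[0,0,-16],"twist":[0,0,0.05],"grip":-0.2},{"translation":[0,0,-16],"twist":[0,0,0.14],"grip":-1},{"translation":[0,0,-6],"twist":[0,0,0.149],"grip":-1},{"translation":[0,0,0],"twist":[0,0,0.149],"grip":-1},{"translation":[0,0,0],"twist":[0,0,0.149],"grip":-1},{"translation":[0,0,0],"twist":[0,0,0.149],"grip":-1},{"translation":[0,0,0],"twist":[0,0,0.149],"grip":-1},{"translation":[0,0,0],"twist":[0,0,0.149],"grip":-1}, {"translation":[0,0,0],"twist":[0,0,0.149],"grip":-1},{"translation":[0,0,0],"twist":[0,0,0.149],"grip":-1}]' 40
python3 g.py 567 93 30 9.3 9 9.3
python3 - <<'E'
from h import *
np.set_printoptions(suppress=True,precision=1,linewidth=160)
p,d=robot.read_camera("scene"); C=cloud("scene",d); th=np.radians(9.3); M=np.array([[np.cos(th),-np.sin(th),0],[np.sin(th),np.cos(th),0],[0,0,1]]); c=np.array([.5315,.0872,0])
K=(C-c)@M*1000
for x in range(-60,60,10):
    r=K[(abs(K[...,0]-x-5)<5)&(abs(K[...,1])<38)&(K[...,2]>15)&(K[...,2]<75)]
    r=r[(abs(r[:,1])>27)] if len(r) else r
    if len(r): print(x,len(r),"z med",np.median(r[:,2]),"pct",np.percentile(r[:,2],[10,90]))
cv2.imwrite("pics/scene4.png",cv2.resize(p[140:260,180:320],None,fx=5,fy=5,interpolation=cv2.INTER_CUBIC)[:,:,::-1])
E
```

```text
t: 44.6
tool_pos: [0.5286, 0.0864, 0.0925]
orientation: [3.087, 0.53, 0.233]
force: [-0.5, -0.2, 0.6]
opening: 0.0005
t 44.6 pos [528.6  86.4  92.5] open 0.5 F [-0.46 -0.21  0.55] q [ 0.05 -0.15  1.94  0.02  1.21  1.28]
shift [28.89  4.93 67.62] twist [-0.    0.01  0.18]
-60 27 z med 34.417096343192064 pct [23.2 43.5]
-50 11 z med 35.84952304883804 pct [35.4 36.9]
-40 23 z med 36.70006022501171 pct [35.8 37.6]
-30 21 z med 37.85325404400558 pct [36.4 38.6]
-20 27 z med 38.299043104297326 pct [33.6 38.9]
-10 21 z med 39.49939629751298 pct [36.6 40.2]
0 12 z med 40.59184305373701 pct [39.1 41.2]
10 12 z med 41.30536942651877 pct [22.9 41.9]
20 22 z med 42.796508193655825 pct [31.3 44.2]
30 17 z med 43.20034135579187 pct [42.6 44.3]
40 23 z med 43.5775009276087 pct [42.7 44.9]
50 16 z med 39.10368557136809 pct [26.7 43.1]
```

View pics/scene4.png

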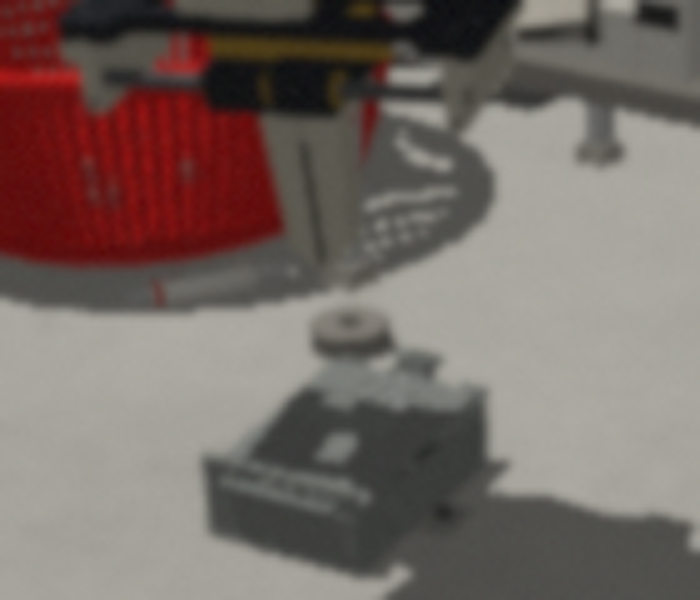

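Picture 4: the lip is seen through the slot (about (290,485)), the cover slopes up about 5° and its rear rests on the catch ramp. Next is pressing at the rear spot.

```bash
python3 g.py 571 93.7 22 9.3 9 9.3
python3 -m pendant '[{"translation":[6,0,5],"twist":[0,0,0.09],"grip":-1},{"translation":[9,0,12],"twist":[0,0,0.08],"grip":-1},{"translation":[9,0,15],"twist":[0,0,0],"grip":-1},{"translation":[5,0,15],"twist":[0,0,0],"grip":-1},{"translation":[0,0,12],"twist":[0,0,0],"grip":-1},{"translation":[0,0,6],"twist":[0,0,0],"grip":-1},{"translation":[0,0,1],"twist":[0,0,0],"grip":-1},{"translation":[0,0,0],"twist":[0,0,0],"grip":-1}, {"translation":[0,0,0],"twist":[0,0,0],"grip":-1},{"translation":[0,0,0],"twist":[0,0,0],"grip":-1}]'
python3 g.py 571 93.7 10 9.3 9 9.3
```

```text
t 44.65 pos [528.8  86.4  92.8] open 0.2 F [0.32 0.27 0.32] q [ 0.05 -0.15  1.94  0.02  1.21  1.29]
shift [31.49  4.99 76.35] twist [-0.    0.01  0.17]
t: 45.65
tool_pos: [0.5699, 0.0947, 0.0371]
orientation: [-3.109, -0.268, -0.244]
force: [-0.1, -0.1, 1.3]
opening: 0.0007
t 45.65 pos [569.9  94.7  37.1] open 0.7 F [-0.06 -0.07  1.33] q [0.07 0.02 1.88 0.02 1.08 1.46]
shift [-3.29  1.1  26.95] twist [0.   0.   0.01]
```

```bash

python3 -m pendant '[{"translation":[-1.5,0.5,4],"twist":[0,0,0.005],"grip":-1},{"translation":[-1.2,0.4,6],"twist":[0,0,0],"grip":-1},{"translation":[-0.3,0,6],"twist":[0,0,0],"grip":-1},{"translation":[0,0,4],"twist":[0,0,0],"grip":-1},{"translation":[0,0,2],"twist":[0,0,0],"grip":-1},{"translation":[0,0,0.5],"twist":[0,0,0],"grip":-1},{"translation":[0,0,0],"twist":[0,0,0],"grip":-1},{"translation":[0,0,0],"twist":[0,0,0],"grip":-1}, {"translation":[0,0,0],"twist":[0,0,0],"grip":-1},{"translation":[0,0,0],"twist":[0,0,0],"grip":-1}]'
python3 g.py 571.5 93.7 0 9.3 9 9.3
python3 -m pendant '[{"translation":[-0.1,0,1],"twist":[0,0,0],"grip":-1},{"translation":[-0.1,0,1],"twist":[0,0,0],"grip":-1},{"translation":[-0.1,0,1],"twist":[0,0,0],"grip":-1},{"translation":[-0.1,0,1],"twist":[0,0,0],"grip":-1},{"translation":[-0.1,0,1],"twist":[0,0,0],"grip":-1},{"translation":[-0.1,0,1],"twist":[0,0,0],"grip":-1},{"translation":[-0.1,0,1],"twist":[0,0,0],"grip":-1},{"translation":[-0.1,0,1],"twist":[0,0,0],"grip":-1}, {"translation":[0,0,0],"twist":[0,0,0],"grip":-1},{"translation":[0,0,0],"twist":[0,0,0],"grip":-1}]'
python3 g.py 571.5 93.7 -5 9.3 9 9.3
```

```text
t: 46.65
tool_pos: [0.5711, 0.0938, 0.0133]
orientation: [-3.109, -0.26, -0.246]
force: [0.0, 0.3, -0.4]
opening: 0.0007
t 46.65 pos [571.1  93.8  13.3] open 0.7 F [ 0.02  0.3  -0.42] q [0.06 0.05 1.9  0.02 1.03 1.46]
shift [-1.74  0.13 13.2 ] twist [ 0. -0.  0.]
t: 47.65
tool_pos: [0.572, 0.0938, 0.0055]
orientation: [-3.109, -0.26, -0.247]
force: [-1.6, -1.5, 1.3]
opening: 0.0005
t 47.65 pos [572.   93.8   5.5] open 0.5 F [-1.57 -1.52  1.27] q [0.06 0.07 1.9  0.02 1.02 1.46]
shift [-2.14  0.01 10.31] twist [ 0. -0.  0.]
```

```bash

python3 -m pendant '[{"translation":[-0.2,0,1.5],"twist":[0,0,0],"grip":-1},{"translation":[-0.2,0,1.5],"twist":[0,0,0],"grip":-1},{"translation":[-0.2,0,1.5],"twist":[0,0,0],"grip":-1},{"translation":[-0.2,0,1.5],"twist":[0,0,0],"grip":-1},{"translation":[-0.2,0,1.5],"twist":[0,0,0],"grip":-1},{"translation":[-0.2,0,1.5],"twist":[0,0,0],"grip":-1},{"translation":[-0.2,0,1],"twist":[0,0,0],"grip":-1},{"translation":[-0.2,0,1],"twist":[0,0,0],"grip":-1}, {"translation":[-0.2,0,1],"twist":[0,0,0],"grip":-1},{"translation":[-0.2,0,1],"twist":[0,0,0],"grip":-1}]'
python3 g.py 571.5 93.7 -5 9.3 9 9.3
```

```text
t: 48.65
tool_pos: [0.5738, 0.094, -0.0024]
orientation: [-3.109, -0.261, -0.251]
force: [-9.8, -2.2, 15.4]
opening: 0.0002
t 48.65 pos [573.8  94.   -2.4] open 0.2 F [-9.81 -2.19 15.38] q [0.06 0.08 1.9  0.02 1.   1.46]
shift [-2.75 -0.09  2.2 ] twist [ 0. -0.  0.]
```

```bash

python3 -m pendant '[{"translation":[-0.8,0,1.2],"twist":[0,0,0],"grip":-1},{"translation":[-0.8,0,1.2],"twist":[0,0,0],"grip":-1},{"translation":[-0.6,0,1.4],"twist":[0,0,0],"grip":-1},{"translation":[-0.4,0,1.5],"twist":[0,0,0],"grip":-1},{"translation":[-0.4,0,1.5],"twist":[0,0,0],"grip":-1},{"translation":[-0.4,0,1.5],"twist":[0,0,0],"grip":-1},{"translation":[-0.4,0,1.5],"twist":[0,0,0],"grip":-1},{"translation":[-0.4,0,1.5],"twist":[0,0,0],"grip":-1}, {"translation":[0,0,0],"twist":[0,0,0],"grip":-1},{"translation":[0,0,0],"twist":[0,0,0],"grip":-1}]'
python3 g.py 571.5 93.7 -5 9.3 9 9.3
python3 - <<'E'
from h import *
np.set_printoptions(suppress=True,precision=1,linewidth=160)
p,d=robot.read_camera("scene"); C=cloud("scene",d); th=np.radians(9.3); M=np.array([[np.cos(th),-np.sin(th),0],[np.sin(th),np.cos(th),0],[0,0,1]]); c=np.array([.5315,.0872,0])
K=(C-c)@M*1000
for x in range(-60,60,10):
    r=K[(abs(K[...,0]-x-5)<5)&(abs(K[...,1])<38)&(K[...,2]>15)&(K[...,2]<75)]
    r=r[(abs(r[:,1])>27)] if len(r) else r
    if len(r): print(x,len(r),"z med",np.median(r[:,2]),"pct",np.percentile(r[:,2],[10,90]))
E
```

```text
t: 49.65
tool_pos: [0.5742, 0.094, -0.0017]
orientation: [-3.109, -0.263, -0.256]
force: [-0.4, 1.0, -0.5]
opening: 0.0006
t 49.65 pos [574.2  94.   -1.7] open 0.6 F [-0.36  0.98 -0.48] q [0.06 0.08 1.9  0.02 1.   1.46]
shift [-3.19 -0.11  2.86] twist [ 0.   -0.01  0.01]
-60 26 z med 33.9803026695554 pct [25.5 43.3]
-50 11 z med 34.12237487145553 pct [33.4 35.7]
-40 17 z med 34.04690862806281 pct [33.2 34.9]
-30 17 z med 34.16016891101442 pct [33.8 35.3]
-20 20 z med 34.40591707801283 pct [33.2 35. ]
-10 20 z med 34.34042159434933 pct [32.9 35.3]
0 15 z med 34.653662977149615 pct [33.8 36. ]
10 7 z med 33.62583650484857 pct [33.1 35.4]
20 14 z med 34.27545207371239 pct [33.1 35.1]
30 15 z med 34.3740831802567 pct [33.5 35.6]
40 16 z med 34.33686306080874 pct [33.6 35.1]
50 19 z med 38.40190482047745 pct [33.8 42.4]
```

The plate is flat at z ≈ 34 along its whole length with zero force on the tool, so the catch has snapped. Retreating for the final look.

```bash

python3 -m pendant '[{"translation":[0,0,-5],"twist":[0,0,0],"grip":-1},{"translation":[0,0,-15],"twist":[0,0,0],"grip":-1},{"translation":[0,0,-25],"twist":[0,0,0],"grip":-1},{"translation":[-10,0,-30],"twist":[0,0,0],"grip":-1},{"translation":[-30,0,-20],"twist":[0,0,0],"grip":-1},{"translation":[-40,0,-5],"twist":[0,0,0],"grip":-1},{"translation":[-30,20,0],"twist":[0,0,0],"grip":-1},{"translation":[-5,40,0],"twist":[0,0,0],"grip":-1}, {"translation":[0,25,0],"twist":[0,0,0],"grip":-1},{"translation":[0,0,0],"twist":[0,0,0],"grip":-1}]'
python3 g.py
python3 - <<'E'
from m import *
np.set_printoptions(suppress=True,precision=4,linewidth=160)
P={n:robot.read_camera(n) for n in("top","scene")}; th=np.radians(9.3); M=np.array([[np.cos(th),-np.sin(th),0],[np.sin(th),np.cos(th),0],[0,0,1]]); c=np.array([.5315,.0872,0])
for n in P:
    C=cloud(n,P[n][1]); a=C[win(C,.4,.55,-.26,-.14,.154,.18)]; print(n,"probe top",len(a),a.mean(0) if len(a) else "")
    K=(C-c)@M*1000
    print([(x,round(float(np.median(r[:,2])),1)) for x in range(-50,50,10) for r in [K[(abs(K[...,0]-x-5)<5)&(abs(K[...,1])<36)&(abs(K[...,1])>27)&(K[...,2]<75)]] if len(r)])
t=cv2.resize(P["top"][0][190:270,215:290],None,fx=5,fy=5,interpolation=cv2.INTER_CUBIC); s=cv2.resize(P["scene"][0][180:260,200:280],None,fx=5,fy=5,interpolation=cv2.INTER_CUBIC)
cv2.imwrite("pics/end.png",np.hstack([t,s])[:,:,::-1])
E
```

```text
t: 50.7
tool_pos: [0.4571, -0.0132, 0.09]
orientation: [-3.109, -0.269, -0.268]
force: [-0.1, 0.2, -0.7]
opening: 0.0004
t 50.7 pos [457.1 -13.2  90. ] open 0.4 F [-0.06  0.16 -0.67] q [-0.19 -0.42  2.16  0.06  1.24  1.19]
top probe top 55 [ 0.4624 -0.1994  0.1627]
[(-50, 34.1), (-40, 33.5), (-30, 32.5), (-20, 34.0), (-10, 33.1), (0, 33.1), (10, 33.1), (20, 33.1), (30, 33.6), (40, 33.6)]
scene probe top 86 [ 0.457  -0.2024  0.1613]
[(-50, 35.2), (-40, 34.4), (-30, 34.4), (-20, 34.4), (-10, 34.3), (0, 34.1), (10, 34.4), (20, 34.1), (30, 34.5), (40, 34.3)]
```

View pics/end.png

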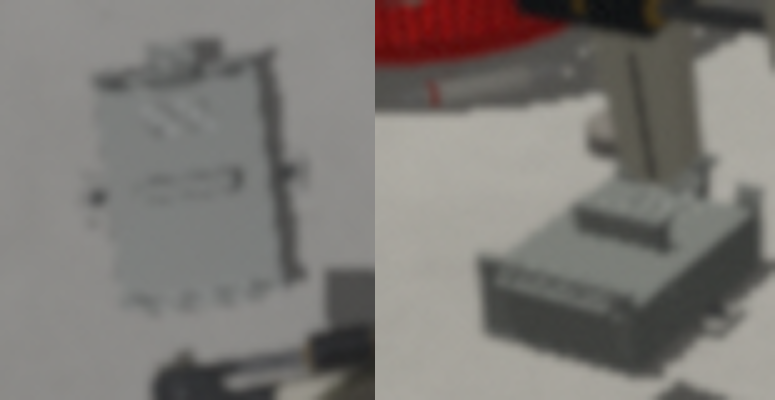

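The end picture shows the cover flat and square in the module, lip under the bar, catch at the rear over it. The arm is clear.

```bash
python3 -c "
from plant import robot
s=robot.read_state(); print(s['t'],s['force'],max(map(abs,s['dq']))); print(robot.close_job())"
```

```text
50.8 [ 0.43491337  1.16574676 -0.15921648] 0.03140230311548548
the job is handed in; nothing more can be done
None
```

The job is done and handed in at 50.8 s; no verdict was reported.

- **Probe:** I touched the three screws left, middle and right, pressing the tip in by about 2 to 2.5 mm and holding each for at least 0.7 s. Those depths come from the wrist force and the height the arm stopped at, not from a direct reading. The stop is at 6 mm. The probe is back in the 75 mm fork. Its top was seen at the same place and height as at the start, within 1 mm.
- **Cover:** I hooked the lip under the bar with the cover tilted about 17°, let it swing down onto the catch, then pressed near the rear spot. The force rose to about 15 N, then fell to zero. The plate then lay flat at about 33 to 34 mm above the worktop along its whole length in both cameras, against 34 mm expected, and stayed flat after the arm backed off.

**Checks that failed or disagreed**
- The finger tips turned out to be about 39 mm behind the reported TCP. My first close on the cover's ridge therefore shut on air, without touching anything, and I repeated it lower down. It also means the probe was held near the top of its handle rather than at the recommended grip point. The screw touches were not affected, since I moved relative to where the probe hung.
- While pressing the cover, the tool also pushed it rearward with up to about 10 N.
- I did not re-measure the oil bottle, screwdriver, ring gauge or plug gauge at the end. The arm was not near them, and the force readings showed no unexpected contact.

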